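# Set up the headset stand and hang the headsets

## Robot

A 7-joint arm with a two-finger parallel gripper is mounted at the origin on a cart in front of the work surface, level with it; the furniture and walls round the work are solid. World frame = base frame: x ahead of the robot, y to its left, z up, the work surface at z = 0. Lengths are in m, angles in degrees, forces in N, time in s.
With the tool pointing down it reaches from about 0.35 to 0.775 m from the base axis. Payload 3.1 kg.
Tool frame: the origin (TCP) lies on the centre line of the jaws, within the pads' length; the fingertips stand 17 mm ahead of it and the grasp point (between the pads) lies 2 mm behind it (robot.tip_reach is the distance from the TCP to the fingertips, in m); z points along the fingers, y is the direction in which the jaws open and shut (so a half turn about z gives the same grasp; the last joint's range is limited). The gripper opens to 85 mm and grips with 20 to 120 N. Pads are 22 mm wide; open, the fingers measure 114 mm over their backs; the gripper's body (76 mm by 85 mm) begins 54 mm behind the grasp point. The pads swing forward as they close: fully open they stand 13 mm farther back than shut.
Start: joints at [-67.821, 17.813, 0.802, 86.603, -0.252, 75.585, -1.558], TCP at [0.229, 0.5, 0.248] pointing down, gripper open.
Joint ranges: [-154.91, 154.91], [-16.99, 109.72], [-72.82, 74.43], [7.12, 147.25], [-82.49, 262.49], [11.32, 116.49], [-174.64, 174.64]. Speed limits (degrees/s): [159.86, 159.86, 180, 180, 180, 180, 180].

## Interface

Orientations are given as [roll, pitch, yaw] about the fixed x, y, z axes, in that order (R = Rz(yaw) Ry(pitch) Rx(roll)).
In Python, from station import robot, fingers, vision, workorder, recognise gives the robot as it stands. Calls block until the motion is done:
- robot.move_to(position, orientation): joint-space move of the TCP to a pose.
- robot.line_to(position, orientation=None, velocity=0.15, f_stop=None): straight line of the TCP; orientation=None keeps the orientation; velocity is the mean speed in m/s. With f_stop (N) it stops when the force on the tool has changed by that much, and returns True; else False.
- robot.move_j(angles): joint-space move.
- fingers.gripper_to(opening, force=None): opening from 0.0 (shut) to 1.0 (fully open); force is the grip in N (None keeps the last); returns when the fingers have stopped.
- robot.pause(seconds).
- robot.inverse_kinematics(position, orientation): joint angles nearest the present ones, or None.
- vision.grab_frame(name): name is "side" or "top"; returns the picture (384x512x3 uint8, red, green, blue); there is no depth.
- vision.calibration(name): a dict with "mtx" (3x3 intrinsics, pixels), "extrinsics" (4x4, takes a point from world to camera coordinates). Camera axes: x right, y up, looking along -z (the intrinsics and any distortion apply to the point x, -y, -z); pixel columns grow to the right and rows downward; lengths in m; the calibration is good to about 2 mm. A picture is of the moment at which its call begins. calibration takes no time and is no camera call.
A pose or a line that the arm cannot do raises robot.PlanningError and nothing moves.
- workorder.close_job(): hands the job in, once; it reports no verdict.
Trained networks look in the newest picture that a camera, given by its name, has taken for a name from the list of things; names that differ only in an ending like _2 or _b are one class to them, and where a whole thing is asked for, a point or a joint stands for the part that bears it (a point fixed in the world has none). Each returns a list of dicts, best first, with "p" (0 to 1); they miss things now and then, are a little off and sometimes report something else, mostly with a low value. They report only what shows in the picture. A call takes as long as a camera call. They do not tell look-alikes from the thing itself.
- recognise(label, camera): "rect" ([centre column, centre row, width, height] in pixels, round what is visible of it).
Readings, each from a call of its own:
- robot.current_time_s(): time.
- robot.current_joint_positions(): joint angles.
- robot.current_dq(): joint speeds.
- robot.current_joint_torque(): joint torques, N m.
- robot.current_tool_pos(): TCP position.
- robot.current_eef_rot(): TCP orientation.
- robot.current_contact_force(): force on the tool from outside, world axes, zero at the start.
- robot.current_torque(): the same for the moment, N m.
- robot.current_finger_gap(): opening from 0.0 (shut) to 1.0 (fully open).
Only numpy, scipy, OpenCV 4.12 (cv2) and the standard library are available. Lean on these libraries where they do the work, as an engineer would, in place of code of your own. Each camera call takes 0.05 s, during which the arm holds its last target.

## Task

Get the headset stand ready in the hearing-test corner: take the orange dust cap off the round stand, lift the T-shaped hanger out of its storage block, put its shaft into the bore of the stand and turn it until its flats find the hidden keys and it drops fully home. With the hanger home, hang every headset that is there, upright and by the inside of its arch, over the hanger's horizontal bar and let them hang still; also lay the cap flat and centred over the hole of the empty block, and leave the tape rolls where they are.

Things in the scene. Friction and masses are not known exactly. Their poses are not given: they have to be found in the camera images.
- hanger_hub (a point): T-shaped hanger, 0.45 kg. Point: centre of its black hub, on the bar's axis; z up the shaft, y along the horizontal bar (half-turn symmetric). Hub 26 (x) x 34 (y) x 40 mm high: grip it from above across x. Bar 14 mm diameter, 330 mm long, 22 mm end collars from 142 to 165 mm from the hub centre; free bar from 17 to 157 mm on both sides.
- hanger_tip (a point): lower tip of the hanger's shaft, 162 mm below the hub centre. The lowest 18 mm are a flat tang, 14 mm between its flats (x), 20 mm wide (y, along the bar); above it the shaft is 24 mm round. A flange, 46 mm diameter, underside 46 mm above the tip, rests on the rim of block or stand.
- block: grey fixed storage block, 80 x 80 x 50 mm high, origin at the centre of its underside, with a 30 x 30 mm hole right through in which the hanger stands at the start.
- stand_mouth (a point): centre of the top rim of the fixed round stand's steel collar (54 mm wide outside), 54.5 mm above the worktop; z up, y along the line through the two white marks. Funnel mouth 36 mm wide, narrowing in 8 mm to a bore of 27 mm. Hub centre 134 mm above this point while the tang rests on the keys, 116 mm above it when fully home (flange on rim).
- stand: the stand: foot 124 mm diameter, 8 mm thick; origin under its centre. Down in the bore two keys leave a slot 17.4 mm wide, on a very stiff inner sleeve (do not turn it). The slot lies at any angle within 29 degrees either way of the white marks and is to be found by feel: with the bar along the slot, within about 8 degrees, the shaft drops 17 mm.
- cap_knob (a point): orange dust cap, 80 g: disc 64 mm diameter, 8 mm thick, flat below, with a knob 24 mm diameter standing 32 mm above the disc. Point: 24 mm above its underside, on its axis; z up. At the start it lies on the rim of the stand; at the end it belongs on top of the block, over the hole.
- headset_1_pod (a point): hearing headset (white shells), 160 (x) x 64 (y) x 176 mm high, 0.2 kg, standing on its two ear cups (apart along x). Point: centre of the pod on its arch, 156 mm above the cups' underside. Pod 42 (x) x 26 (y) x 40 mm high: grip it from above across y. Band below it 24 mm wide, 8 thick, its inside top 26 mm below the point; 100 mm between cushions. Half-turn symmetric. May be absent.
- headset_2_pod (a point): hearing headset (blue shells), 160 (x) x 64 (y) x 176 mm high, 0.2 kg, standing on its two ear cups (apart along x). Point: centre of the pod on its arch, 156 mm above the cups' underside. Pod 42 (x) x 26 (y) x 40 mm high: grip it from above across y. Band below it 24 mm wide, 8 thick, its inside top 26 mm below the point; 100 mm between cushions. Half-turn symmetric. May be absent.
- headset_3_pod (a point): hearing headset (grey shells), 160 (x) x 64 (y) x 176 mm high, 0.2 kg, standing on its two ear cups (apart along x). Point: centre of the pod on its arch, 156 mm above the cups' underside. Pod 42 (x) x 26 (y) x 40 mm high: grip it from above across y. Band below it 24 mm wide, 8 thick, its inside top 26 mm below the point; 100 mm between cushions. Half-turn symmetric. May be absent.
- tape_roll_a: bystander: roll of tape on end, 33 x 33 x 50 mm, origin under its centre.
- tape_roll_c: bystander: roll of tape on end, 33 x 33 x 60 mm, origin under its centre.
There are look-alikes about, which are no part of the job. Leave any red look-alike of the part that bears headset_1_pod alone.

How it is judged:
By the outcome, as a careful person would: the job done as asked, in the order asked, and still so for the second after the job is handed in, with the robot touching nothing.
Of headset_1, headset_2, headset_3 only 2 to 3 are there at a start; the rules pass over those that are not, and their reading is None.
At some moment in a run one of headset_1, headset_2, headset_3 may be knocked a few centimetres aside while the robot is not near it.
It also fails if it takes over 210 s, if anything falls off the work surface, if the arm or the gripper's body presses on something with over 40 N, if the wrist force passes 120 N, or if a joint passes its speed limit or range.

## Working session

There is one attempt and no reset: what is moved stays moved. The work goes in short steps, each a Python script; the robot and the scene stay as the last script left them, time stands still between calls to the robot, and variables do not carry over. Pictures are saved under pics/ and viewed, and the job is handed in when it is done.

```bash
ls; mkdir -p pics; python3 - <<'E'
from station import robot, fingers, vision, workorder, recognise
import cv2, numpy as np
for n in("side","top"):
    im=vision.grab_frame(n); cv2.imwrite(f"pics/{n}0.png",cv2.cvtColor(im,cv2.COLOR_RGB2BGR))
    c=vision.calibration(n); print(n,{k:np.round(np.array(v),4).tolist() for k,v in c.items()})
    for l in("hanger_hub","stand_mouth","cap_knob","headset_1_pod","block","tape_roll_a","stand"):
        try:
            print(l,[(np.round(d["rect"],1).tolist(),round(d["p"],2)) for d in recognise(l,n)])
        except Exception as e: print(l,e)
print(robot.current_time_s(),robot.current_tool_pos(),robot.current_eef_rot(),robot.current_finger_gap())
E
```

```text
pics
side {'mtx': [[450.0736, 0.0, 259.0904], [0.0, 450.0736, 196.3337], [0.0, 0.0, 1.0]], 'extrinsics': [[-0.9833, -0.1813, 0.0163, 0.5089], [0.1133, -0.54, 0.834, -0.2577], [-0.1424, 0.8219, 0.5515, -1.773], [0.0, 0.0, 0.0, 1.0]]}
hanger_hub [([233.4, 266.4, 40.3, 67.3], 0.64)]
stand_mouth [([254.4, 248.9, 30.9, 17.0], 0.65)]
cap_knob [([226.6, 218.8, 6.1, 14.7], 0.3)]
headset_1_pod [([310.1, 150.8, 24.4, 38.9], 0.87), ([280.8, 177.8, 35.2, 37.7], 0.81)]
block [([235.0, 291.8, 24.8, 28.5], 0.6)]
tape_roll_a [([272.4, 285.3, 10.0, 18.8], 0.58), ([256.0, 249.1, 29.8, 19.6], 0.54)]
stand [([258.8, 249.4, 33.6, 18.6], 0.92)]
top {'mtx': [[482.8514, 0.0, 265.6068], [0.0, 482.8514, 185.6246], [0.0, 0.0, 1.0]], 'extrinsics': [[-0.0204, -0.9996, -0.0181, -0.14], [0.7883, -0.0272, 0.6147, -0.4955], [-0.615, -0.0017, 0.7886, -1.9946], [0.0, 0.0, 0.0, 1.0]]}
hanger_hub []
stand_mouth []
cap_knob []
headset_1_pod []
block []
tape_roll_a []
stand []
0.8 [0.22863603 0.50023888 0.24830273] [ 1.79997186e+02 -2.72851167e-05  1.55437173e+02] 0.9971810685938787
```

View pics/side0.png

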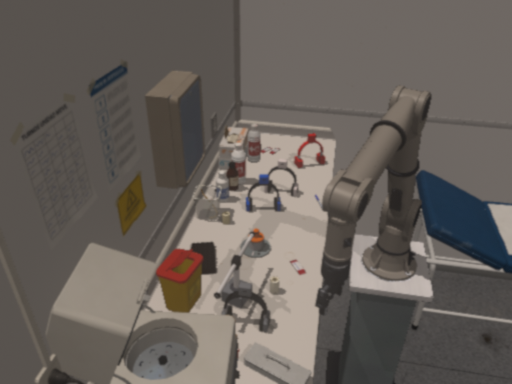

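View pics/top0.png

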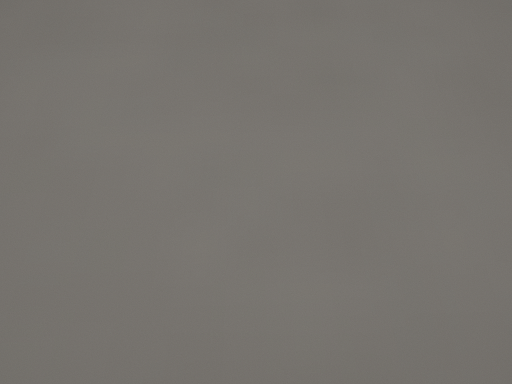

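The side view shows the stand with its cap at about (256,240), the hanger in its block at about (236,280), headsets at (263,195), (282,178) and (245,305), and the red look-alike at (310,152). The top view is plain grey, so I'll grab it again and enlarge the side view.

```bash
python3 - <<'E'
from station import robot, fingers, vision, workorder, recognise
import cv2, numpy as np
im=vision.grab_frame("top"); print(im.mean((0,1)),im.std((0,1)))
cv2.imwrite("pics/top1.png",cv2.cvtColor(im,cv2.COLOR_RGB2BGR))
im=vision.grab_frame("side"); 
c=cv2.resize(im[120:335,190:350],None,fx=2.79*1.3,fy=2.79,interpolation=cv2.INTER_CUBIC)
c=cv2.resize(im[130:330,190:350],(480*5//5*1,600),interpolation=cv2.INTER_CUBIC)
cv2.imwrite("pics/side1.png",cv2.cvtColor(c,cv2.COLOR_RGB2BGR))
c=cv2.resize(im[225:335,200:310],(600,600),interpolation=cv2.INTER_CUBIC)
cv2.imwrite("pics/side2.png",cv2.cvtColor(c,cv2.COLOR_RGB2BGR))
for n in("side","top"):
    E=np.array(vision.calibration(n)["extrinsics"]); print(-E[:3,:3].T@E[:3,3]); print(vision.calibration(n).keys())
E
```

```text
[118.89525859 115.49208577 110.53634135] [1.78209795 1.78066123 1.75700841]
[0.2771313  1.41041916 1.18445333]
dict_keys(['mtx', 'extrinsics'])
[-0.83881443 -0.15678276  1.87488869]
dict_keys(['mtx', 'extrinsics'])
```

View pics/side1.png

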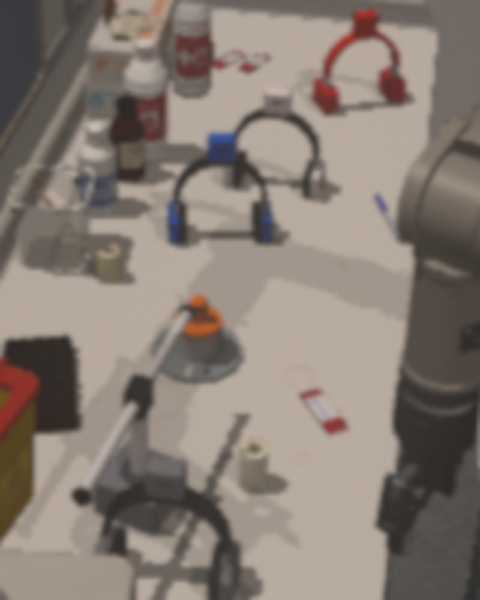

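View pics/side2.png

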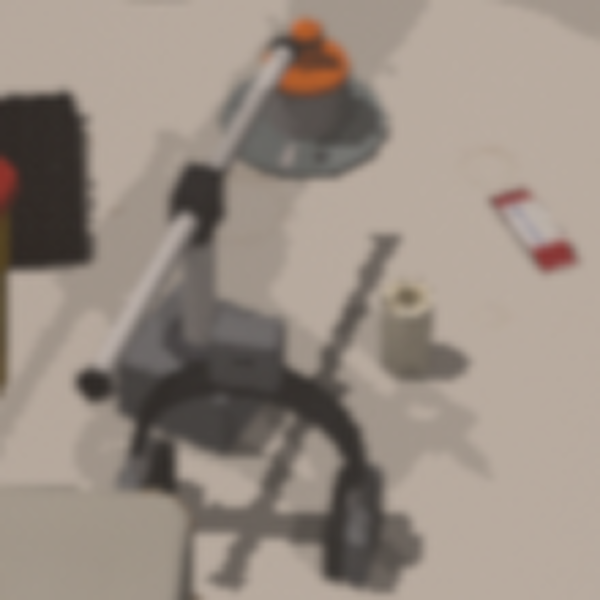

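The second top frame is also uniform grey, so that camera sees nothing. The side view shows all three headsets (blue, white, grey) plus the red look-alike. I'll make zoomed crops with pixel ticks to measure from.

```bash
cat > h.py <<'E'
from station import robot, fingers, vision, workorder, recognise
import cv2, numpy as np
CAM="side"
def cal(n=CAM):
    c=vision.calibration(n); return np.array(c["mtx"]),np.array(c["extrinsics"])
def proj(P,n=CAM):
    K,E=cal(n); P=np.atleast_2d(np.asarray(P,float)); q=P@E[:3,:3].T+E[:3,3]
    q=q*np.array([1,-1,-1]); u=q@K.T; return u[:,:2]/u[:,2:]
def unproj(px,z,n=CAM):
    K,E=cal(n); d=np.linalg.inv(K)@np.array([px[0],px[1],1.]); d=d*np.array([1,-1,-1]); d=E[:3,:3].T@d
    C=-E[:3,:3].T@E[:3,3]; return C+d*(z-C[2])/d[2]
def crop(im,u0,v0,u1,v1,f,name,polys=(),grid=10):
    c=cv2.resize(im[v0:v1,u0:u1],None,fx=f,fy=f,interpolation=cv2.INTER_CUBIC)
    c=cv2.cvtColor(c,cv2.COLOR_RGB2BGR)
    # stretch contrast
    c=np.clip(c.astype(float)*1.25,0,255).astype(np.uint8)
    for u in range((u0//grid+1)*grid,u1,grid):
        x=int((u+.5-u0)*f); cv2.line(c,(x,0),(x,6),(0,255,0),1); cv2.putText(c,str(u),(x-10,16),0,.35,(0,255,0),1)
    for v in range((v0//grid+1)*grid,v1,grid):
        y=int((v+.5-v0)*f); cv2.line(c,(0,y),(6,y),(0,255,0),1); cv2.putText(c,str(v),(8,y+4),0,.35,(0,255,0),1)
    for p,col in polys:
        q=((np.asarray(p)+.5-[u0,v0])*f).astype(np.int32); cv2.polylines(c,[q.reshape(-1,1,2)],False,col,1)
    cv2.imwrite("pics/"+name+".png",c)
def circ(c,r,z,n=40):
    t=np.linspace(0,2*np.pi,n); return np.c_[c[0]+r*np.cos(t),c[1]+r*np.sin(t),np.full(n,z)]
E
python3 - <<'E'
from h import *
im=vision.grab_frame("side"); np.save("im0.npy",im)
crop(im,205,225,285,285,10,"c_stand")
crop(im,205,250,285,310,10,"c_block")
crop(im,210,275,290,335,10,"c_grey")
crop(im,238,140,308,220,8,"c_bw")
E
```

```text
(no output)
```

View pics/c_stand.png

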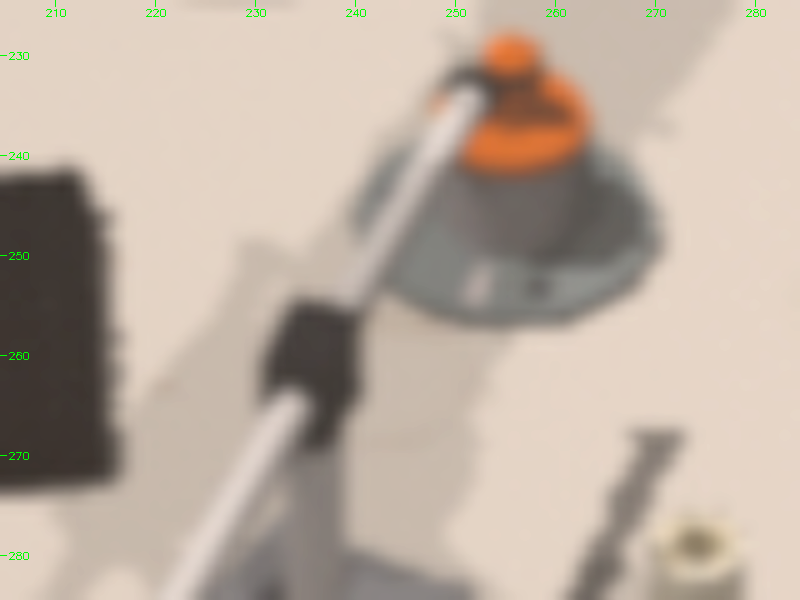

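View pics/c_block.png

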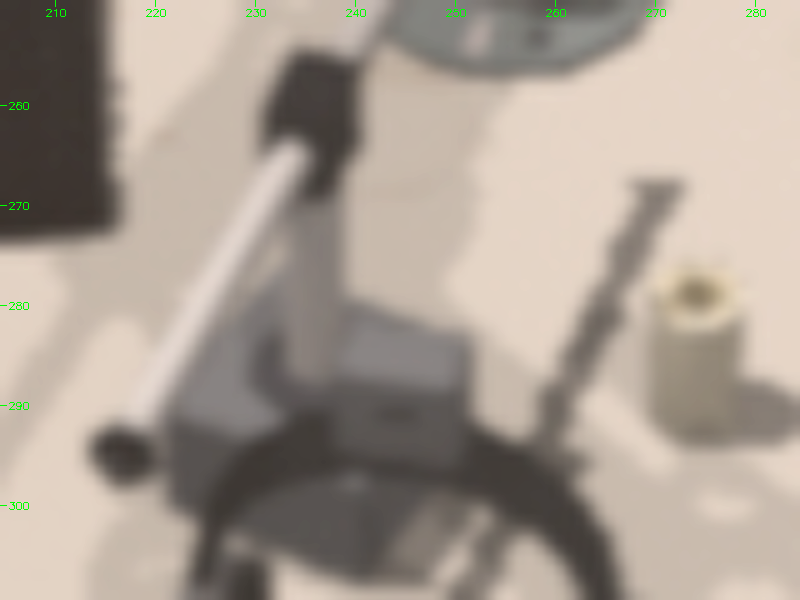

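View pics/c_grey.png

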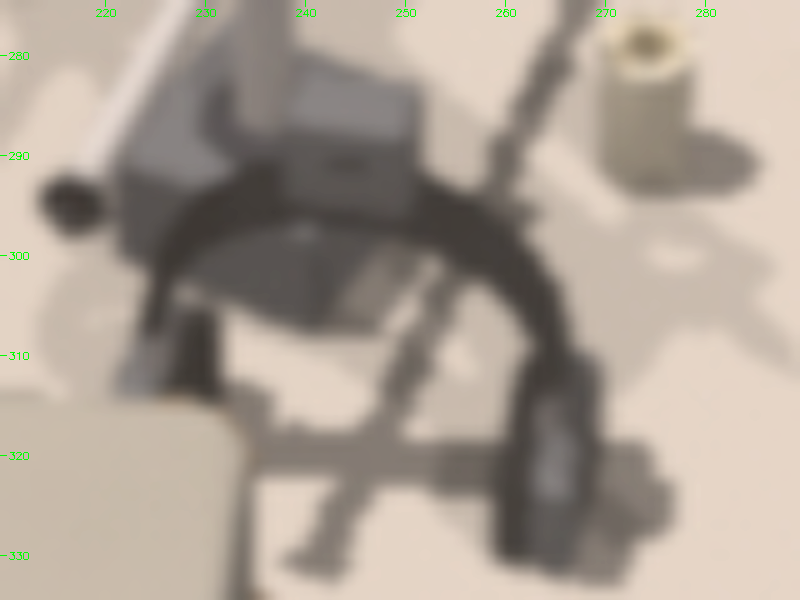

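View pics/c_bw.png

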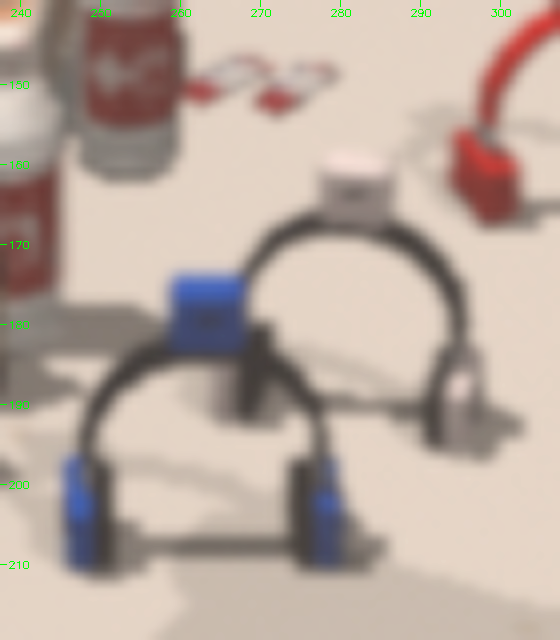

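```bash
python3 - <<'E'
from h import *
print("knob top c", unproj((255.5,229.5),.0945))
print("disc right/bottom", unproj((263.5,236.5),.0585), unproj((258,242),.0545))
print("foot L,R,B", unproj((239.5,246.5),.006),unproj((270.7,248.5),.006),unproj((255.5,257),.0))
print("mark",unproj((252.3,253),.008))
print("hub", unproj((235.5,261.5),.166))
print("bar ends", unproj((217,295),.166),unproj((252,232.5),.166))
print("block corners top", unproj((221,290),.05),unproj((240,279.5),.05),unproj((251.5,283.5),.05), "bottom", unproj((241,308),0))
print("grey pod top corners", unproj((238,288.5),.176),unproj((251.5,291),.136), unproj((244.5,290),.156))
print("blue pod", unproj((263.5,178.5),.156)," white pod", unproj((282,163.5),.156))
print("tape", unproj((274.3,279),.06),unproj((274.3,293),0), unproj((227,214),.05))
E
```

```text
knob top c [0.52938647 0.02246354 0.0945    ]
disc right/bottom [0.49781668 0.01499425 0.0585    ] [0.51386704 0.0485648  0.0545    ]
foot L,R,B [0.59233953 0.03341024 0.006     ] [0.46615446 0.02039914 0.006     ] [0.51786983 0.07672496 0.        ]
mark [0.53322832 0.06472703 0.008     ]
hub [0.54574373 0.2994345  0.166     ]
bar ends [0.56710556 0.46010744 0.166     ] [0.5220156  0.13367319 0.166     ]
block corners top [0.59263564 0.32627319 0.05      ] [0.53920596 0.26282932 0.05      ] [0.49507376 0.27435309 0.05      ] bottom [0.5171258  0.34828193 0.        ]
grey pod top corners [0.50763508 0.43010372 0.176     ] [0.47197989 0.39351517 0.136     ] [0.49071824 0.41300862 0.156     ]
blue pod [ 0.54948651 -0.26656765  0.156     ]  white pod [ 0.48837949 -0.41744909  0.156     ]
tape [0.41822526 0.24642997 0.06      ] [0.41475379 0.25513969 0.        ] [ 0.68033742 -0.11634005  0.05      ]
```

```bash
cat >> h.py <<'E'
def rot(yaw): 
    a=np.radians(yaw); return np.array([[np.cos(a),-np.sin(a),0],[np.sin(a),np.cos(a),0],[0,0,1.]])
def box(c,sx,sy,z0,z1,yaw):
    R=rot(yaw); o=[]
    B=[(-1,-1),(1,-1),(1,1),(-1,1),(-1,-1)]
    for z in(z0,z1): o.append(np.array([[a*sx/2,b*sy/2,z] for a,b in B])@R.T+[c[0],c[1],0])
    for a,b in B[:4]: o.append(np.array([[a*sx/2,b*sy/2,z] for z in(z0,z1)])@R.T+[c[0],c[1],0])
    return o
def stand_m(c,cap=True):
    o=[circ(c,.062,0),circ(c,.062,.008),circ(c,.027,.0545),circ(c,.027,.008)]
    if cap: o+=[circ(c,.032,.0545),circ(c,.032,.0625),circ(c,.012,.0625),circ(c,.012,.0945)]
    return o
def hanger_m(c,yaw,z=.166):
    R=rot(yaw); o=box(c,.026,.034,z-.02,z+.02,yaw)
    t=np.linspace(0,2*np.pi,24)
    for s in(-1,1):
        for sx in(-.007,.007): o.append(np.array([[sx,s*.017,z],[sx,s*.142,z]])@R.T+[c[0],c[1],0])
        for yy in(.142,.165): o.append(np.c_[.011*np.cos(t),np.full(24,s*yy),z+.011*np.sin(t)]@R.T+[c[0],c[1],0])
    o.append(circ(c,.023,z-.116)); o.append(circ(c,.012,z-.09))
    return o
def headset_m(c,yaw,zp=.156):
    R=rot(yaw); d=zp-.156
    o=box(c,.042,.026,zp-.02,zp+.02,yaw)
    b=zp-.026
    for sx in(-1,1):
        o+= [np.array(p)@R.T+[c[0],c[1],d] for p in ([[sx*.05,-.032,0],[sx*.08,-.032,0],[sx*.08,.032,0],[sx*.05,.032,0],[sx*.05,-.032,0]],[[sx*.05,-.032,.0],[sx*.05,-.032,.064],[sx*.05,.032,.064],[sx*.05,.032,0]],[[sx*.08,-.032,.0],[sx*.08,-.032,.064],[sx*.08,.032,.064],[sx*.08,.032,0]])]
    return o
def ov(ms,col=(0,255,255)): return [(proj(p),col) for p in ms]
E
cat > fit1.py <<'E'
from h import *
im=np.load("im0.npy")
S=(.529,.018); H=(.5450,.298); B=(.545,.298)
p=ov(stand_m(S))+ov(hanger_m(H,-7.9),(0,255,0))+ov(box(B,.08,.08,0,.05,20),(255,0,255))
crop(im,205,225,285,285,10,"o_stand",p)
crop(im,205,250,285,310,10,"o_block",p)
g=ov(headset_m((.490,.413),0))
crop(im,210,275,290,335,10,"o_grey",g)
g=ov(headset_m((.549,-.267),0))+ov(headset_m((.488,-.417),0),(0,255,0))
crop(im,238,140,308,220,8,"o_bw",g)
E
python3 fit1.py
```

```text
(no output)
```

View pics/o_stand.png

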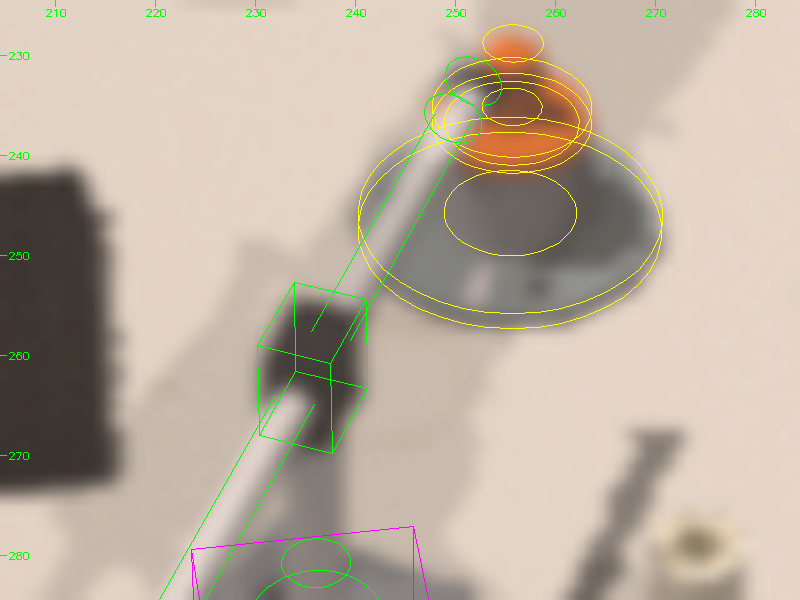

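View pics/o_block.png

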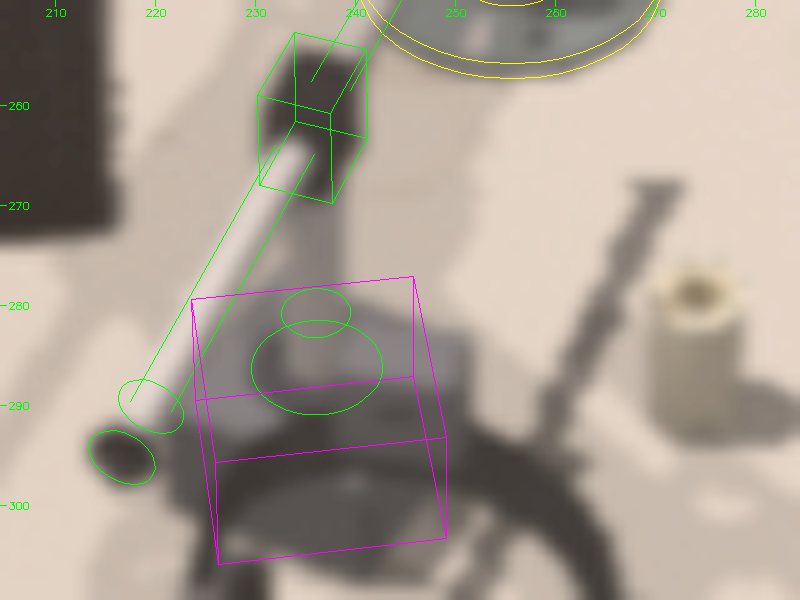

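View pics/o_grey.png

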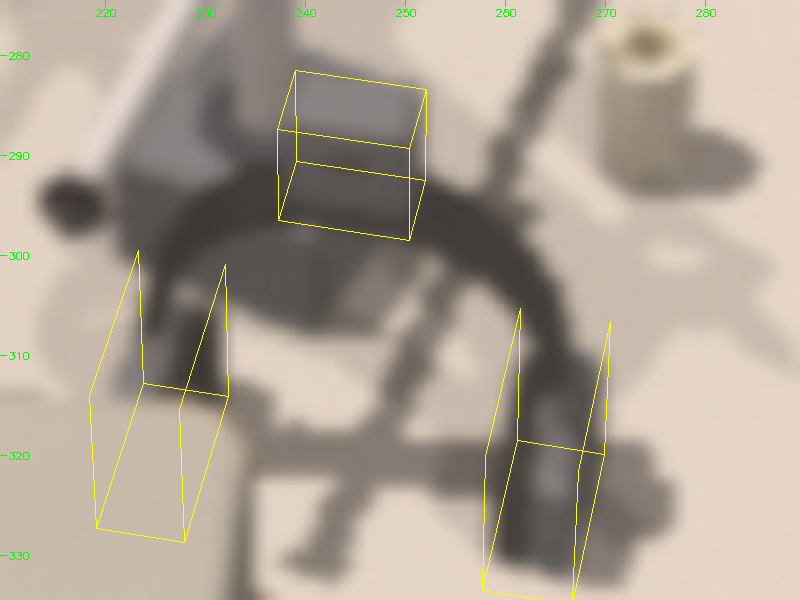

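View pics/o_bw.png

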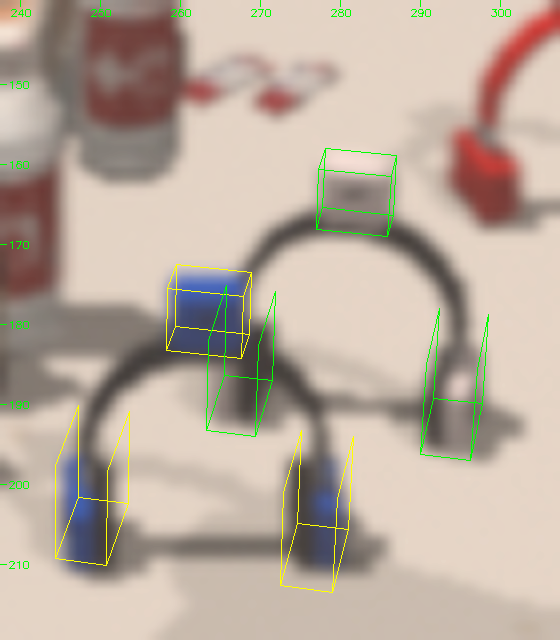

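```bash
python3 - <<'E'
from h import *
def yw(a,b,z): 
    A=unproj(a,z);B=unproj(b,z); d=A-B; print(A[:2].round(4),B[:2].round(4),"len",np.hypot(*d[:2]).round(4),"yaw",np.degrees(np.arctan2(d[1],d[0])).round(1), "mid",((A+B)/2)[:2].round(4))
yw((248.3,210.8),(277.3,210.6),0)
yw((267.5,192.3),(294,196.5),0)
yw((238.5,288.5),(251.5,291),.176)
yw((259,174),(267.7,174.3),.176)
yw((258.8,183),(268,184),.136)
yw((277.5,158.3),(286.5,159.3),.176)
E
```

```text
[ 0.6094 -0.2275] [ 0.4803 -0.256 ] len 0.1322 yaw 12.4 mid [ 0.5448 -0.2417]
[ 0.5495 -0.3981] [ 0.4193 -0.3878] len 0.1306 yaw -4.5 mid [ 0.4844 -0.3929]
[0.5061 0.4298] [0.4645 0.4323] len 0.0416 yaw -3.5 mid [0.4853 0.4311]
[ 0.5701 -0.2674] [ 0.5323 -0.2728] len 0.0382 yaw 8.1 mid [ 0.5512 -0.2701]
[ 0.5685 -0.2571] [ 0.5273 -0.2572] len 0.0412 yaw 0.2 mid [ 0.5479 -0.2571]
[ 0.5117 -0.4265] [ 0.4693 -0.4258] len 0.0424 yaw -1.0 mid [ 0.4905 -0.4262]
```

Projected wireframes agree with the picture to about 1 px. The stand is at about (.529,.020), the hanger at (.545,.298) with yaw −8°, and the pods at grey (.487,.415), blue (.549,−.267) and white (.489,−.417). I'll check IK first, then take the cap, gripping twice at 90° so it's centred in the jaws.

```bash
cat >> h.py <<'E'
def down(jaw):  # tool yaw for a jaw direction (deg)
    return [180,0,jaw+90]
def bestyaw(pos,jaw):
    """the half-turn choice with smaller |j7| motion"""
    q0=np.array(robot.current_joint_positions()); best=None
    for k in(-180,0,180):
        y=(jaw+90+k+180)%360-180
        q=robot.inverse_kinematics(list(pos),[180,0,y])
        if q is None: continue
        d=np.abs(np.array(q)-q0).max()
        if best is None or d<best[0]: best=(d,y,np.round(q,1).tolist())
    return best
def st(tag=""):
    print(tag,"t=%.1f"%robot.current_time_s(),"pos",np.round(robot.current_tool_pos(),4).tolist(),"rot",np.round(robot.current_eef_rot(),1).tolist(),"gap %.3f"%robot.current_finger_gap(),"F",np.round(robot.current_contact_force(),1).tolist())
E
python3 - <<'E'
from h import *
for nm,p,j in[("cap",(.529,.02,.083),0),("cap",(.529,.02,.083),90),("hub",(.545,.298,.164),-8),("ins",(.529,.02,.30),-40),("ins",(.529,.02,.30),-5),("ins",(.529,.02,.30),30),
  ("hangA",(.529,.15,.36),82),("hangB",(.529,-.11,.36),82),("white",(.489,-.417,.2),87),("blue",(.549,-.267,.2),100),("grey",(.487,.415,.2),86),("hangA",(.58,.13,.30),60),("hangB",(.45,-.10,.30),60)]:
    for k in(-90,90):
        q=robot.inverse_kinematics(list(p),[180,0,j+k]); print(nm,j,j+k,None if q is None else np.round(q,0).tolist())
print(proj([(.45,-.10,0),(.40,.05,0)]))
E
```

```text
cap 0 -90 [39.0, 39.0, -62.0, 101.0, 38.0, 64.0, 144.0]
cap 0 90 [-31.0, 27.0, 35.0, 104.0, -19.0, 55.0, 13.0]
cap 90 0 [-33.0, 28.0, 39.0, 104.0, -21.0, 56.0, -75.0]
cap 90 180 [-22.0, 25.0, 23.0, 103.0, -12.0, 54.0, 97.0]
hub -8 -98 [-26.0, 29.0, -6.0, 82.0, 3.0, 69.0, 139.0]
hub -8 82 [-45.0, 30.0, 22.0, 83.0, -11.0, 69.0, -29.0]
ins -40 -130 [-23.0, 15.0, 24.0, 85.0, -6.0, 82.0, 141.0]
ins -40 50 [-37.0, 17.0, 44.0, 85.0, -12.0, 82.0, -33.0]
ins -5 -95 [39.0, 24.0, -62.0, 83.0, 21.0, 86.0, 153.0]
ins -5 85 [-35.0, 16.0, 41.0, 85.0, -11.0, 82.0, 1.0]
ins 30 -60 [-50.0, 22.0, 65.0, 86.0, -20.0, 85.0, -135.0]
ins 30 120 [-31.0, 16.0, 36.0, 85.0, -9.0, 82.0, 34.0]
hangA 82 -8 [-44.0, 18.0, 38.0, 74.0, -11.0, 91.0, -106.0]
hangA 82 172 [-31.0, 16.0, 19.0, 74.0, -5.0, 91.0, 69.0]
hangB 82 -8 [-28.0, 20.0, 53.0, 76.0, -16.0, 92.0, -74.0]
hangB 82 172 [-26.0, 19.0, 50.0, 76.0, -14.0, 91.0, 105.0]
white 87 -3 [11.0, 36.0, 47.0, 76.0, -27.0, 79.0, -35.0]
white 87 177 [4.0, 43.0, 64.0, 77.0, -38.0, 83.0, 153.0]
blue 100 10 [-13.0, 38.0, 63.0, 82.0, -34.0, 80.0, -29.0]
blue 100 190 [-8.0, 33.0, 51.0, 82.0, -26.0, 77.0, 145.0]
grey 86 -4 [-63.0, 33.0, 34.0, 76.0, -18.0, 76.0, -123.0]
grey 86 176 [-45.0, 30.0, 5.0, 76.0, -2.0, 74.0, 46.0]
hangA 60 -30 [-52.0, 32.0, 64.0, 75.0, -29.0, 90.0, -112.0]
hangA 60 150 [-28.0, 23.0, 20.0, 74.0, -8.0, 85.0, 52.0]
hangB 60 -30 [-45.0, 9.0, 64.0, 96.0, -8.0, 80.0, -100.0]
hangB 60 150 [-36.0, 7.0, 52.0, 95.0, -6.0, 80.0, 77.0]
[[278.91487342 232.14046953]
 [285.88924995 256.55417605]]
```

```bash
python3 - <<'E'
from h import *
robot.move_to([.40,.30,.33],[180,0,120]); 
robot.move_to([.529,.02,.20],[180,0,90]); st("above")
im=vision.grab_frame("top"); print(im.std())
im=vision.grab_frame("side"); np.save("im1.npy",im)
S=(.529,.020)
crop(im,205,205,285,265,10,"a1",ov(stand_m(S)))
E
```

```text
above t=3.3 pos [0.5294, 0.0228, 0.2004] rot [180.0, -0.1, 90.2] gap 1.000 F [-0.2, -0.1, -0.1]
3.8644882691270186
```

View pics/a1.png

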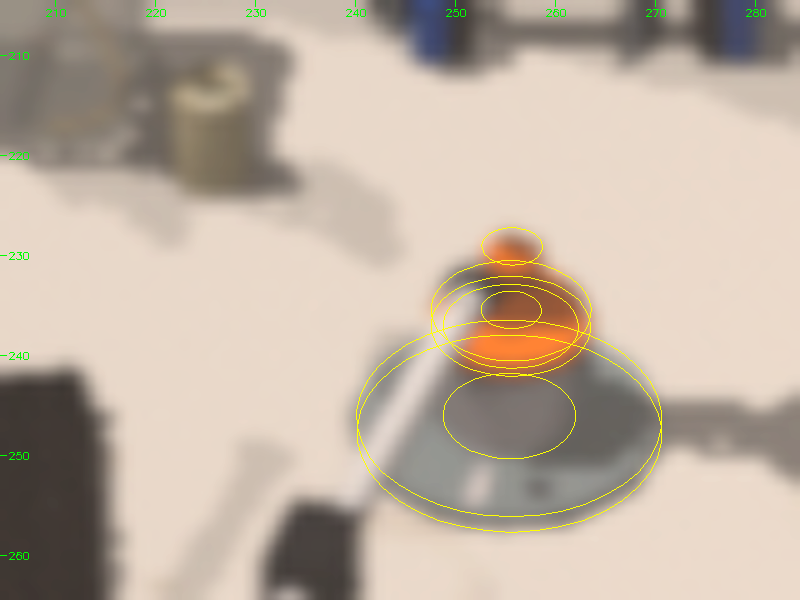

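```bash
python3 - <<'E'
from h import *
im=np.load("im1.npy"); crop(im,130,60,400,270,2.9,"a2",grid=20)
print(proj([(.529,.02,.2),(.529,.02,.183)]))
st(); im=vision.grab_frame("side"); np.save("im2.npy",im); crop(im,130,60,400,270,2.9,"a3",grid=20);st()
E
```

```text
[[256.04713161 207.2440136 ]
 [255.99177096 210.87142477]]
 t=3.4 pos [0.5294, 0.0227, 0.2005] rot [179.9, -0.1, 90.3] gap 0.998 F [-0.6, 0.8, -1.5]
 t=3.4 pos [0.5293, 0.0223, 0.2005] rot [179.9, -0.1, 90.2] gap 1.000 F [-0.4, -0.1, 0.4]
```

View pics/a3.png

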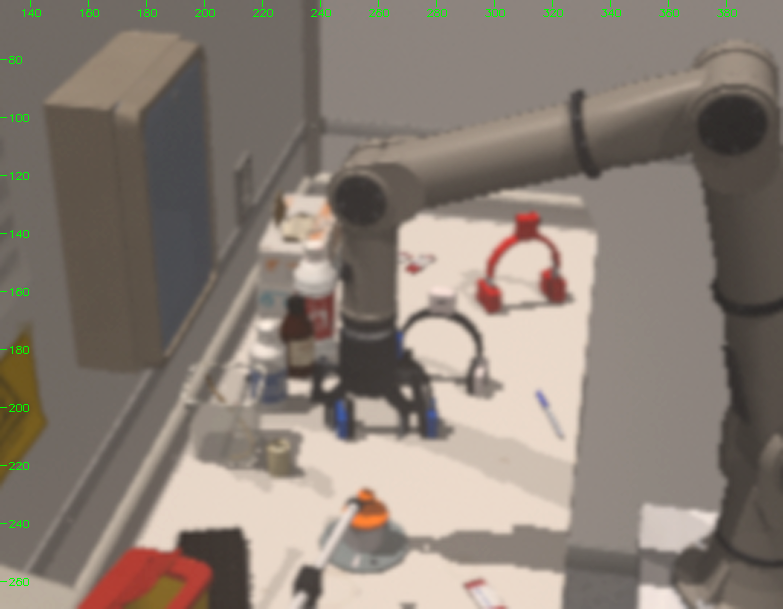

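The gripper sits centred over the cap at column 256, and the top camera is still blank. Next is the cap.

```bash
python3 - <<'E'
from h import *
x,y=.529,.021
fingers.gripper_to(.65,force=20)
r=robot.line_to([x,y,.0835],[180,0,90],velocity=.15,f_stop=12); st("down %s"%r)
fingers.gripper_to(0.0,force=20); st("grip1")
im=vision.grab_frame("side"); crop(im,205,205,305,275,8,"b1")
E
```

```text
down False t=4.8 pos [0.5299, 0.0209, 0.0843] rot [179.9, 0.0, 90.0] gap 0.651 F [-0.1, 0.2, 0.3]
grip1 t=5.2 pos [0.5298, 0.021, 0.0845] rot [179.9, -0.0, 90.0] gap 0.270 F [-1.2, 1.4, 4.0]
```

View pics/b1.png

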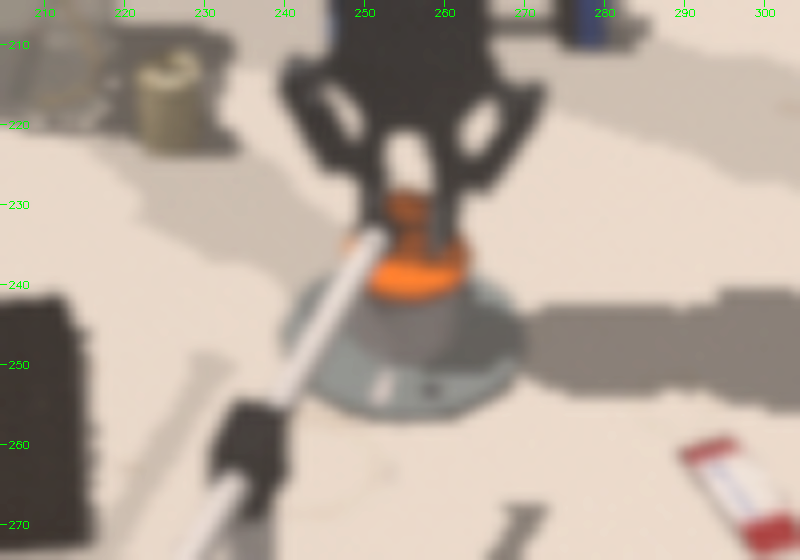

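```bash
python3 - <<'E'
from h import *
x,y=.529,.021
fingers.gripper_to(.5,force=20)
robot.line_to([x,y,.0835],[180,0,0],velocity=.15); st("rot")
fingers.gripper_to(0.0,force=30); st("grip2")
robot.line_to([x,y,.16],velocity=.2); st("lift")
im=vision.grab_frame("side"); np.save("im3.npy",im)
crop(im,215,200,285,270,8,"b2",ov(stand_m((.529,.020),False)))
T=(.45,-.09)
robot.line_to([T[0],T[1],.16],velocity=.3)
r=robot.line_to([T[0],T[1],.031],velocity=.12,f_stop=6); st("placed %s"%r)
fingers.gripper_to(.5); robot.line_to([T[0],T[1],.12],velocity=.3); st()
im=vision.grab_frame("side"); crop(im,235,200,305,270,8,"b3")
E
```

```text
rot t=7.2 pos [0.529, 0.021, 0.0835] rot [-180.0, 0.0, 0.0] gap 0.501 F [-0.4, -1.1, -0.8]
grip2 t=7.5 pos [0.5292, 0.021, 0.0837] rot [-180.0, -0.0, 0.0] gap 0.270 F [0.4, -0.3, 1.2]
lift t=8.1 pos [0.5284, 0.0214, 0.1593] rot [-180.0, 0.1, 0.0] gap 0.269 F [-0.8, 0.8, -0.6]
placed False t=9.9 pos [0.4507, -0.0902, 0.0316] rot [180.0, -0.1, 0.0] gap 0.268 F [0.2, 0.1, -0.5]
 t=10.7 pos [0.4507, -0.0899, 0.121] rot [-180.0, -0.1, 0.0] gap 0.500 F [-0.5, 0.6, -0.9]
```

View pics/b2.png

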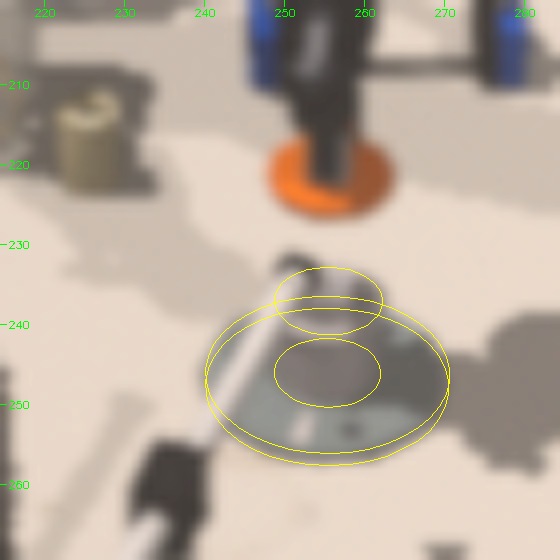

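View pics/b3.png

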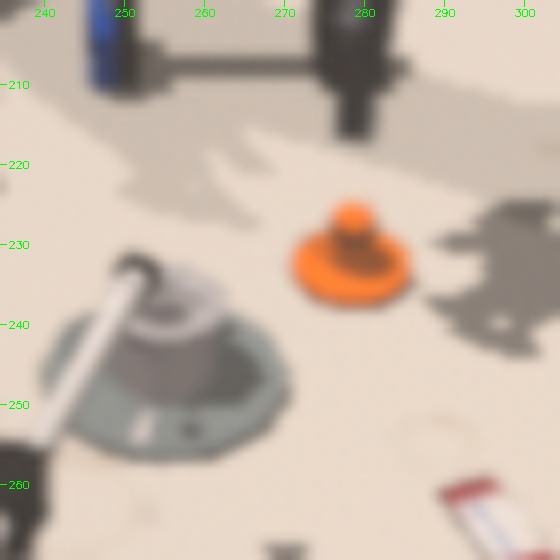

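The cap is on the table at a known pose, so I can use it to calibrate the camera's bias.

```bash
cat > bias.py <<'E'
from h import *
from scipy.optimize import minimize
im=vision.grab_frame("side"); np.save("im4.npy",im)
hsv=cv2.cvtColor(im,cv2.COLOR_RGB2HSV)
m=((hsv[...,0]<16)&(hsv[...,1]>120)).astype(np.uint8); m[:, :265]=0;m[:222]=0;m[245:]=0;m[:,295:]=0
ys,xs=np.nonzero(m); print("orange n",m.sum(),"bbox",xs.min(),xs.max(),ys.min(),ys.max(),"cent",xs.mean().round(2),ys.mean().round(2))
# predicted silhouette
f=8
M=np.zeros((384*f,512*f),np.uint8); 
def fill(pts): 
    h=cv2.convexHull(((proj(pts)+.5)*f).astype(np.int32)); cv2.fillConvexPoly(M,h,1)
c=(.4505,-.090)
fill(np.r_[circ(c,.032,0),circ(c,.032,.008)]); fill(np.r_[circ(c,.012,.008),circ(c,.012,.040)])
Y,X=np.nonzero(M); print("pred bbox",X.min()/f-.5,X.max()/f-.5,Y.min()/f-.5,Y.max()/f-.5,"cent",(X.mean()/f-.5).round(2),(Y.mean()/f-.5).round(2),"n",M.sum()/f/f)
cap=[circ(c,.032,.0),circ(c,.032,.008),circ(c,.012,.008),circ(c,.012,.04)]
crop(im,235,210,305,270,10,"b4",ov(cap)+ov(stand_m((.529,.020),False)))
E
python3 bias.py
```

```text
orange n 121 bbox 272 285 226 237 cent 278.67 232.24
pred bbox 270.875 286.0 224.25 238.25 cent 278.46 232.03 n 151.765625
```

View pics/b4.png

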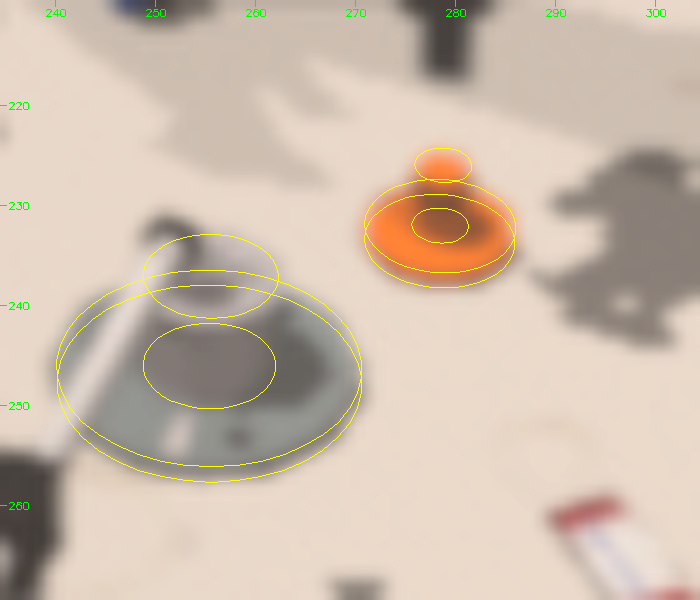

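```bash
python3 - <<'E'
from h import *
im=np.load("im4.npy").astype(float)
g=im[...,0]  # red
np.set_printoptions(linewidth=250)
print("row",range(228,260))
for u in(252,255,257,258,262): print(u, im[228:262,u,0].astype(int).tolist())
for v in(236,238,240,247,249): print(v,"236..276",im[v,236:276,0].astype(int).tolist())
crop(im.astype(np.uint8),243,228,273,260,18,"b5",ov(stand_m((.529,.021),False)),grid=5)
E
```

```text
row range(228, 260)
252 [186, 186, 178, 150, 100, 104, 140, 144, 132, 120, 113, 120, 140, 138, 108, 95, 101, 104, 103, 104, 105, 109, 116, 132, 147, 159, 158, 139, 117, 131, 173, 186, 186, 185]
255 [185, 187, 186, 183, 168, 140, 125, 118, 120, 120, 105, 102, 120, 141, 124, 101, 97, 98, 100, 100, 100, 99, 104, 117, 120, 119, 118, 117, 112, 126, 166, 185, 187, 187]
257 [183, 186, 187, 186, 180, 166, 156, 147, 138, 130, 115, 113, 129, 142, 124, 103, 100, 100, 100, 100, 99, 98, 101, 112, 113, 107, 110, 115, 112, 131, 174, 187, 187, 187]
258 [183, 187, 187, 186, 182, 170, 161, 157, 143, 135, 129, 131, 142, 142, 117, 102, 100, 100, 100, 99, 98, 95, 95, 106, 108, 96, 101, 112, 110, 131, 174, 187, 187, 187]
262 [178, 185, 187, 187, 187, 186, 183, 174, 165, 163, 157, 142, 119, 98, 90, 86, 86, 86, 85, 83, 82, 83, 95, 115, 120, 120, 116, 109, 116, 153, 181, 187, 187, 187]
236 236..276 [186, 186, 186, 186, 187, 187, 186, 187, 187, 187, 186, 183, 181, 182, 181, 162, 132, 106, 106, 120, 131, 138, 143, 148, 154, 160, 165, 176, 185, 187, 187, 187, 187, 187, 187, 182, 171, 164, 173, 187]
238 236..276 [186, 186, 186, 186, 187, 187, 186, 185, 182, 177, 174, 178, 185, 183, 164, 135, 113, 105, 106, 105, 107, 115, 129, 143, 150, 155, 157, 163, 173, 180, 184, 186, 187, 187, 188, 187, 187, 182, 174, 169]
240 236..276 [187, 187, 187, 187, 186, 184, 173, 153, 136, 134, 156, 179, 180, 159, 138, 138, 140, 132, 124, 120, 122, 129, 142, 151, 148, 137, 119, 109, 119, 136, 151, 166, 178, 185, 187, 188, 187, 188, 187, 187]
247 236..276 [187, 186, 184, 168, 143, 135, 155, 176, 176, 157, 132, 117, 112, 108, 106, 104, 104, 102, 101, 100, 99, 100, 99, 98, 93, 88, 83, 81, 81, 82, 84, 96, 110, 122, 136, 162, 182, 187, 188, 188]
249 236..276 [187, 187, 185, 178, 163, 163, 177, 173, 152, 129, 119, 118, 119, 117, 114, 112, 109, 106, 102, 99, 99, 98, 95, 90, 86, 84, 83, 84, 85, 91, 104, 115, 119, 116, 122, 152, 180, 187, 188, 188]
```

View pics/b5.png

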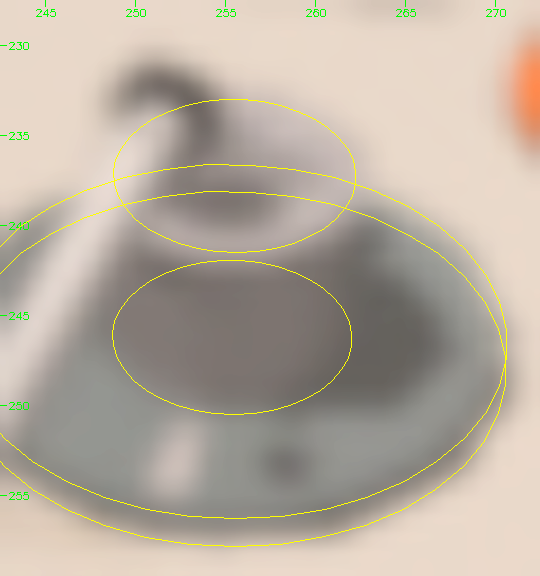

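```bash
python3 - <<'E'
from h import *
a=unproj((252.8,251),.008);b=unproj((251.5,255.3),.008);m=unproj((252.1,253.2),.008)
print(a,b,np.degrees(np.arctan2(*(b-a)[1::-1])),m, np.degrees(np.arctan2(m[1]-.021,m[0]-.5295)))
x,y=.5295,.021
fingers.gripper_to(1.0)
robot.line_to([x,y,.13],[180,0,90],velocity=.25)
r=robot.line_to([x,y,.047],velocity=.1,f_stop=10); st("at collar %s"%r)
for o in(.72,.68,.66,.64,.62,.60):
    fingers.gripper_to(o,force=20); robot.pause(.15); st("o%.2f"%o)
    if robot.current_finger_gap()>o+.015 or np.abs(robot.current_contact_force()[:2]).max()>8: break
E
```

```text
[0.53362808 0.05236689 0.008     ] [0.53364588 0.07894664 0.008     ] 89.96163046966197 [0.53377319 0.06607457 0.008     ] 84.58439268778875
at collar False t=14.0 pos [0.5302, 0.0209, 0.0476] rot [179.9, -0.0, 90.0] gap 0.996 F [0.0, 0.5, 0.1]
o0.72 t=14.5 pos [0.531, 0.021, 0.0478] rot [179.8, -0.0, 90.0] gap 0.720 F [3.4, 0.1, 2.2]
o0.68 t=14.9 pos [0.5315, 0.021, 0.0481] rot [179.8, -0.0, 90.0] gap 0.700 F [3.2, 0.5, 4.9]
```

```bash
python3 - <<'E'
from h import *
fingers.gripper_to(.5,force=20); robot.pause(.3); st("x"); robot.pause(.3); st("x")
fingers.gripper_to(.9);robot.pause(.3); st("open")
fingers.gripper_to(1.0)
robot.line_to([.5315,.021,.047],[180,0,90],velocity=.05); robot.pause(.3); st("re")
fingers.gripper_to(.5,force=20); robot.pause(.3); st("x2")
E
```

```text
x t=15.4 pos [0.5315, 0.021, 0.0481] rot [179.8, -0.0, 90.0] gap 0.699 F [3.8, -0.3, 5.1]
x t=15.7 pos [0.5315, 0.021, 0.0481] rot [179.8, -0.0, 90.0] gap 0.696 F [3.4, 0.1, 4.8]
open t=16.3 pos [0.5293, 0.021, 0.0469] rot [-180.0, 0.0, 90.0] gap 0.899 F [-0.4, 0.0, -1.2]
re t=17.1 pos [0.5314, 0.021, 0.047] rot [-180.0, -0.0, 90.0] gap 1.002 F [0.4, 0.0, -0.6]
x2 t=17.8 pos [0.5315, 0.021, 0.0474] rot [180.0, -0.0, 90.0] gap 0.700 F [-2.0, 0.5, 5.3]
```

```bash
python3 - <<'E'
from h import *
fingers.gripper_to(1.0)
robot.line_to([.5316,.021,.047],[180,0,0],velocity=.15); robot.pause(.3); st("rot")
fingers.gripper_to(.5,force=20); robot.pause(.5); st("y")
fingers.gripper_to(1.0)
E
```

```text
rot t=20.2 pos [0.5316, 0.021, 0.047] rot [-180.0, -0.0, 0.0] gap 1.002 F [0.3, 0.6, 0.5]
y t=21.1 pos [0.5318, 0.0189, 0.0477] rot [179.9, -0.0, -0.1] gap 0.714 F [-1.6, -4.1, 5.8]
```

```bash
python3 - <<'E'
from h import *
robot.line_to([.5316,.0185,.047],[180,0,0],velocity=.05); robot.pause(.2); st("rot")
fingers.gripper_to(.5,force=20); robot.pause(.4); st("y")
fingers.gripper_to(1.0)
robot.line_to([.5316,.0188,.15],velocity=.25)
im=vision.grab_frame("side"); np.save("im5.npy",im)
crop(im,205,225,285,285,10,"b6",ov(stand_m((.5316,.0188),False))+ov(hanger_m((.545,.298),-7.9),(0,255,0)))
E
```

```text
rot t=21.9 pos [0.5316, 0.0185, 0.047] rot [-180.0, -0.0, -0.0] gap 1.000 F [0.4, 0.1, -0.1]
y t=22.6 pos [0.5316, 0.0189, 0.0474] rot [-179.9, 0.0, 0.0] gap 0.719 F [-2.5, 0.6, 4.9]
```

View pics/b6.png

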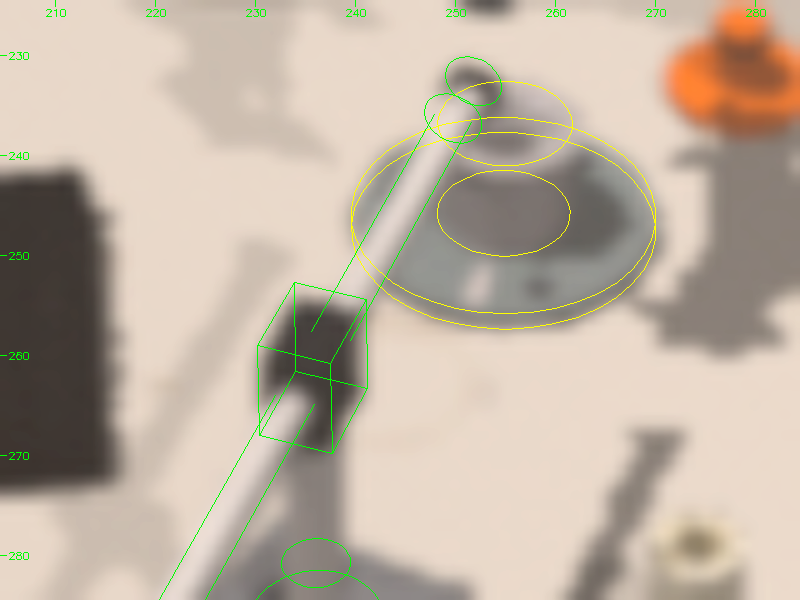

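```bash
python3 - <<'E'
from h import *
x,y=.5458,.2975
robot.line_to([.53,.0188,.25],velocity=.3)
robot.move_to([x,y,.25],[180,0,82.1]); st("above")
fingers.gripper_to(.75,force=30)
r=robot.line_to([x,y,.164],[180,0,82.1],velocity=.12,f_stop=10); st("down %s"%r)
im=vision.grab_frame("side"); crop(im,195,215,295,305,8,"d1")
fingers.gripper_to(0,force=30); robot.pause(.3); st("grip")
E
```

```text
above t=25.2 pos [0.5459, 0.2952, 0.2489] rot [-179.9, 0.2, 81.9] gap 1.000 F [-0.7, 0.0, -0.1]
down False t=26.4 pos [0.5465, 0.2976, 0.1649] rot [179.9, -0.1, 82.1] gap 0.748 F [0.4, -0.4, -0.1]
grip t=27.2 pos [0.5458, 0.2977, 0.1646] rot [180.0, -0.0, 82.1] gap 0.300 F [-1.8, -0.3, 5.5]
```

View pics/d1.png

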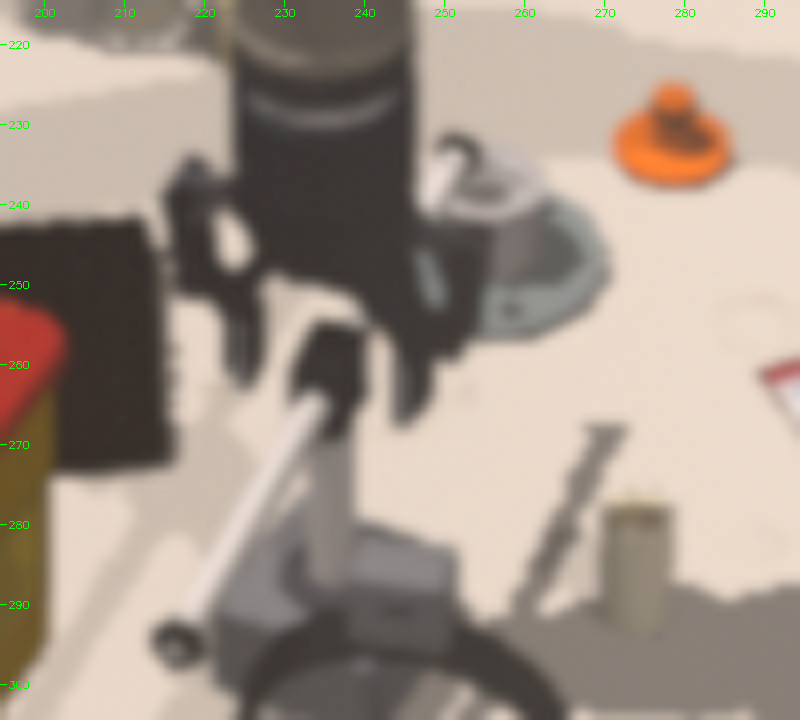

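```bash
python3 - <<'E'
from h import *
fingers.gripper_to(0,force=100); robot.pause(.2); st("grip")
x,y=.5458,.2977
robot.line_to([x,y,.28],velocity=.12); robot.pause(.3); st("lift")
im=vision.grab_frame("side"); np.save("im6.npy",im)
z=robot.current_tool_pos()[2]+.0015
B=(.546,.2965)
crop(im,195,195,295,305,7,"d2",ov(hanger_m((x,y),-7.9,z)))
crop(im,195,245,295,315,8,"d3",ov(box(B,.08,.08,0,.05,-30),(255,0,255)))
E
```

```text
grip t=27.6 pos [0.5459, 0.2977, 0.1648] rot [180.0, -0.0, 82.1] gap 0.291 F [-2.3, -0.9, 6.3]
lift t=29.0 pos [0.5456, 0.2977, 0.2795] rot [-180.0, 0.0, 82.1] gap 0.292 F [-0.9, 0.6, -4.4]
```

View pics/d2.png

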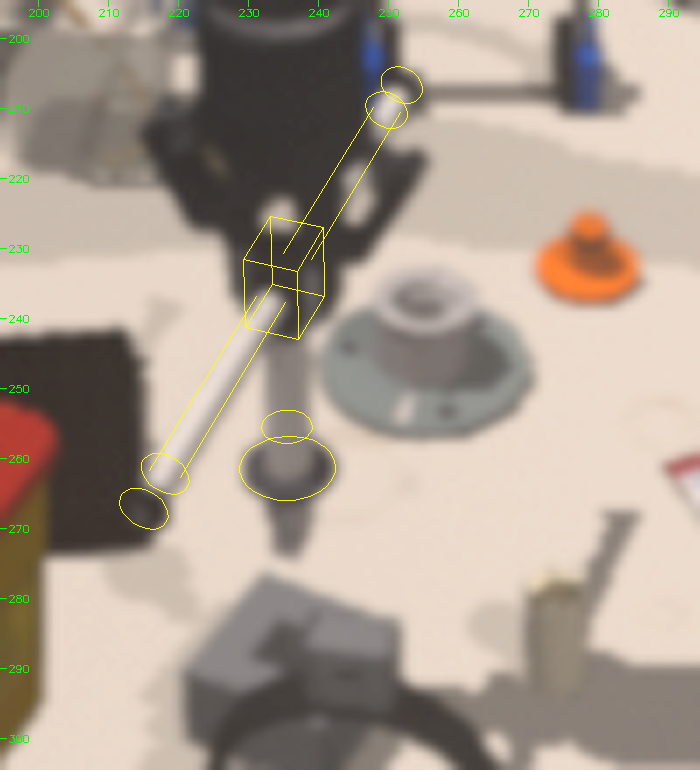

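View pics/d3.png

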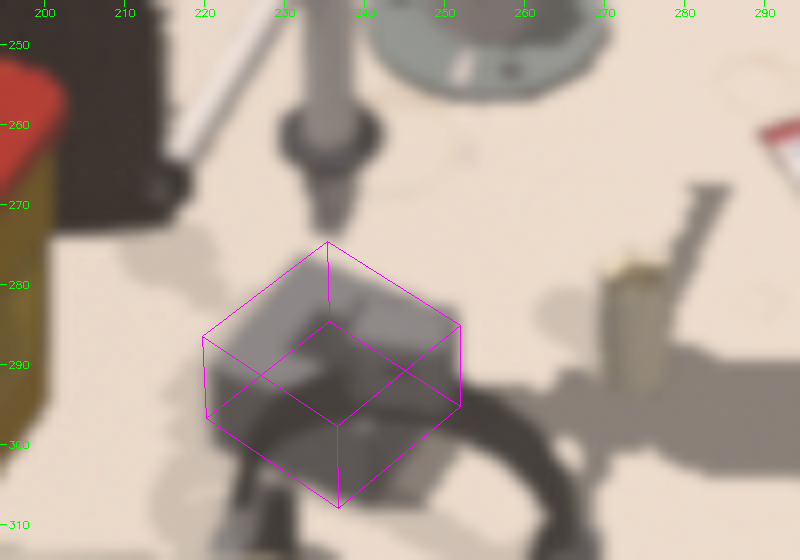

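```bash
python3 - <<'E'
from h import *
S=(.5316,.0188)
robot.line_to([S[0],S[1],.27],[180,0,84.6],velocity=.2); robot.line_to([S[0],S[1],.232],velocity=.1); robot.pause(.4); st("above")
im=vision.grab_frame("side"); np.save("im7.npy",im)
z=robot.current_tool_pos()[2]+.0015
crop(im,215,195,295,265,9,"e1",ov(stand_m(S,False))+ov(hanger_m(S,-5.4,z),(0,255,0)))
E
```

```text
above t=31.6 pos [0.5318, 0.0188, 0.2323] rot [180.0, -0.0, 84.6] gap 0.294 F [-0.6, 0.1, -4.6]
```

View pics/e1.png

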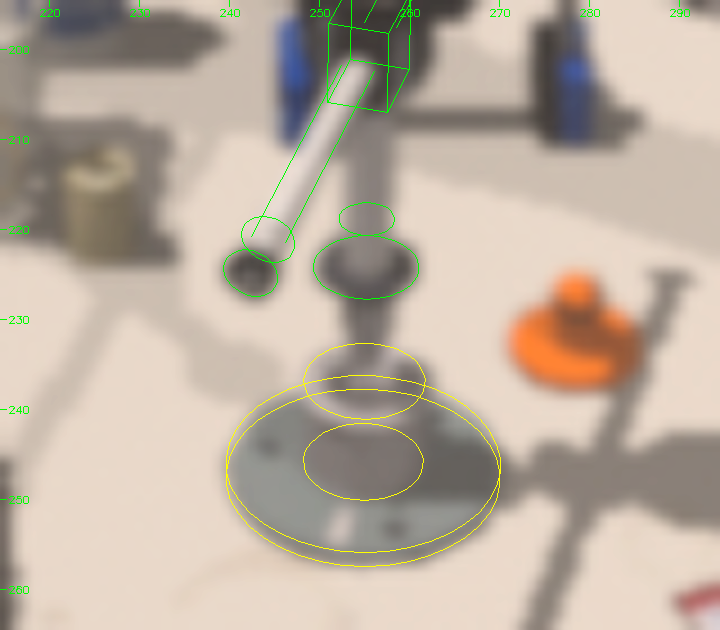

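```bash
python3 - <<'E'
from h import *
S=(.5316,.0188)
r=robot.line_to([S[0],S[1],.180],velocity=.05,f_stop=8); st("down %s"%r); robot.pause(.2); st()
E
```

```text
down True t=32.5 pos [0.5313, 0.0184, 0.1857] rot [-179.9, 0.0, 84.6] gap 0.294 F [0.6, -0.1, 4.2]
 t=32.7 pos [0.5313, 0.0184, 0.1857] rot [-179.9, 0.1, 84.6] gap 0.297 F [-0.8, -0.5, 5.9]
```

```bash
python3 - <<'E'
from h import *
S=(.5314,.0186); found=None
for a in [57,64,71,78,85,92,99,106,113]:
    robot.line_to([S[0],S[1],.1895],[180,0,a],velocity=.1)
    r=robot.line_to([S[0],S[1],.178],velocity=.05,f_stop=8)
    p=robot.current_tool_pos(); print(a,r,np.round(p,4),np.round(robot.current_contact_force(),1),"t%.1f"%robot.current_time_s())
    if p[2]<.1825: found=a; break
st("end")
E
```

```text
57 False [0.5313 0.0185 0.1769] [  2.2  -1.9 -10.2] t33.7
end t=33.7 pos [0.5313, 0.0185, 0.1769] rot [180.0, 0.0, 57.0] gap 0.293 F [2.2, -1.9, -10.2]
```

```bash
python3 - <<'E'
from h import *
S=(.5314,.0186)
print(np.round(robot.current_torque(),2))
r=robot.line_to([S[0],S[1],.164],velocity=.04,f_stop=12); st("down %s"%r); robot.pause(.2); st(); print(np.round(robot.current_torque(),2))
E
```

```text
[-0.27 -0.67  0.02]
down True t=33.9 pos [0.5314, 0.0184, 0.1744] rot [180.0, 0.0, 57.0] gap 0.287 F [2.2, -0.2, -0.9]
 t=34.1 pos [0.5313, 0.0184, 0.1743] rot [180.0, 0.1, 57.0] gap 0.289 F [2.2, 0.5, 1.5]
[-0.05 -0.58  0.02]
```

```bash
python3 - <<'E'
from h import *
S=(.5314,.0186)
r=robot.line_to([S[0],S[1],.164],velocity=.04,f_stop=15); st("down %s"%r); robot.pause(.3); st(); print(np.round(robot.current_torque(),2))
im=vision.grab_frame("side"); np.save("im8.npy",im)
crop(im,205,195,305,275,8,"e2")
E
```

```text
down True t=34.3 pos [0.5317, 0.0184, 0.1692] rot [-179.9, 0.1, 57.1] gap 0.294 F [-1.3, 0.6, 3.7]
 t=34.6 pos [0.5317, 0.0184, 0.1692] rot [-179.9, 0.1, 57.1] gap 0.298 F [-1.2, -0.5, 5.7]
[-0.02  0.2   0.11]
```

View pics/e2.png

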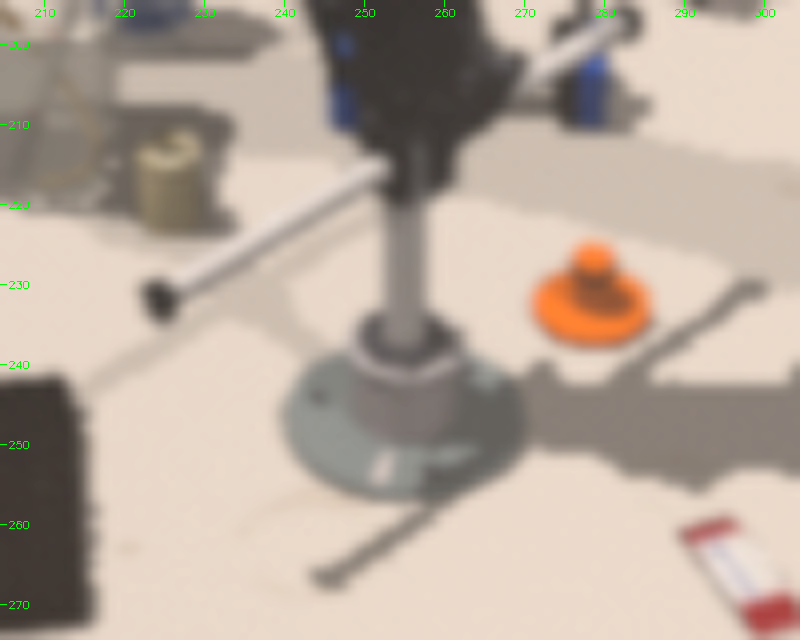

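The hub is at z ≈ 0.170, which means the hanger is fully home with the bar at about 57°. I'll release it. The bar's near end now hangs over the parked cap, so I'll check tilted grasps for picking the cap out from under it.

```bash
python3 - <<'E'
from h import *
S=(.5314,.0186)
fingers.gripper_to(.6,force=30); robot.pause(.2); st("rel")
robot.line_to([S[0],S[1],.30],velocity=.2); st("up")
im=vision.grab_frame("side"); np.save("im9.npy",im)
crop(im,205,195,305,275,8,"e3",ov(hanger_m((.5316,.0188),57.5-90,.1705)))
for yaw in(-33,-20,-10,0):
    for p in(-30,-40,-50):
        q=robot.inverse_kinematics([.4505,-.09,.033],[180,p,yaw]); print(yaw,p,None if q is None else np.round(q).tolist())
E
```

```text
rel t=35.3 pos [0.5321, 0.0184, 0.1691] rot [180.0, 0.1, 57.0] gap 0.599 F [0.2, -0.5, -0.1]
up t=36.1 pos [0.5307, 0.0188, 0.299] rot [-179.9, 0.1, 57.1] gap 0.603 F [-0.5, 0.2, -0.6]
-33 -30 [23.0, 17.0, -31.0, 138.0, 87.0, 26.0, 152.0]
-33 -40 [-11.0, 18.0, 1.0, 146.0, 118.0, 30.0, 113.0]
-33 -50 None
-20 -30 [21.0, 14.0, -20.0, 141.0, 103.0, 14.0, 153.0]
-20 -40 None
-20 -50 None
-10 -30 [45.0, 17.0, -40.0, 141.0, 110.0, 12.0, 161.0]
-10 -40 None
-10 -50 None
0 -30 [-5.0, 14.0, 22.0, 142.0, 254.0, 13.0, 29.0]
0 -40 None
0 -50 None
```

View pics/e3.png

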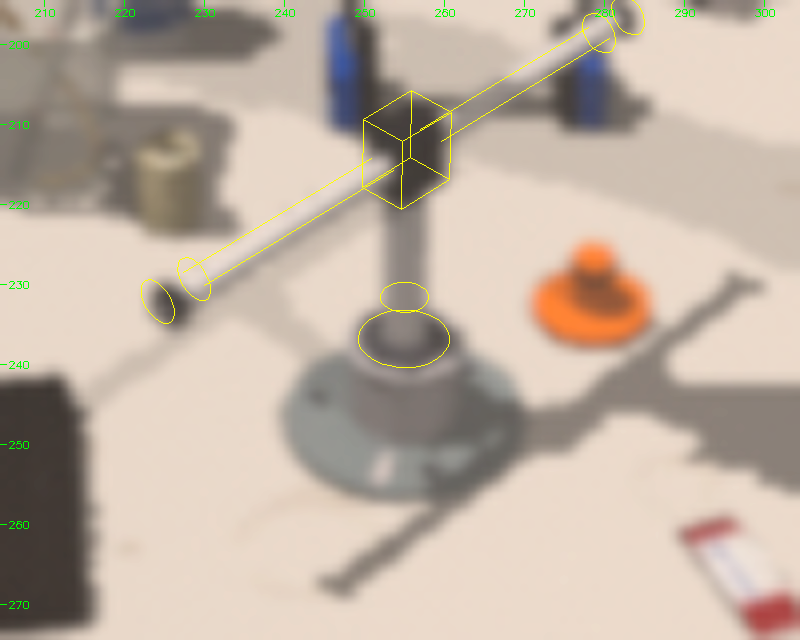

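```bash
python3 - <<'E'
from h import *
C=np.array([.4505,-.09,.033]); S=np.array([.5316,.0188,.1705]); u=np.array([np.cos(np.radians(57.3)),np.sin(np.radians(57.3)),0])
bar=S+u*np.linspace(-.165,.0,60)[:,None]
q0=np.array(robot.current_joint_positions()); print(q0.round())
out=[]
for yaw in range(-180,180,10):
    for p in(-25,-30,-35,-40,-45,-50):
        R=rot(yaw); zt=R@np.array([np.sin(np.radians(-p)),0,-np.cos(np.radians(p))])
        # distance from axis ray (going back) to bar
        w=bar-C; s=w@(-zt); d=np.linalg.norm(w-np.outer(s,-zt),axis=1).min()
        if d<.068: continue
        for dst in [(.0,.0)]:
            q=robot.inverse_kinematics(C.tolist(),[180,p,yaw])
        if q is None: continue
        q=np.array(q); out.append((np.abs(q-q0).max(),yaw,p,round(d,3),q.round().tolist()))
out.sort(key=lambda t:t[0])
for o in out[:25]: print(o)
E
```

```text
[-43.  19.  53.  85. -15.  83. -23.]
(np.float64(77.21244732546258), 40, -40, np.float64(0.071), [28.0, 24.0, 11.0, 132.0, -77.0, 45.0, 55.0])
(np.float64(83.9572965132587), 40, -45, np.float64(0.081), [40.0, 27.0, 1.0, 133.0, -79.0, 46.0, 61.0])
(np.float64(84.53786133849394), 50, -40, np.float64(0.068), [-0.0, 35.0, 48.0, 128.0, -77.0, 69.0, 62.0])
(np.float64(86.97105825332163), 50, -50, np.float64(0.088), [43.0, 33.0, 1.0, 126.0, -70.0, 55.0, 64.0])
(np.float64(90.18734720892718), 50, -45, np.float64(0.078), [3.0, 39.0, 48.0, 128.0, -80.0, 76.0, 68.0])
(np.float64(91.18642113743627), 40, -50, np.float64(0.091), [43.0, 30.0, 1.0, 133.0, -82.0, 51.0, 69.0])
(np.float64(92.40231200754127), -50, -30, np.float64(0.075), [-64.0, 34.0, 68.0, 136.0, -32.0, 13.0, -115.0])
(np.float64(92.97356123637307), 60, -45, np.float64(0.076), [2.0, 44.0, 51.0, 122.0, -75.0, 83.0, 70.0])
(np.float64(95.74235882157348), 70, -45, np.float64(0.075), [1.0, 47.0, 52.0, 115.0, -71.0, 88.0, 73.0])
(np.float64(97.00028234726707), 60, -50, np.float64(0.086), [5.0, 48.0, 51.0, 121.0, -78.0, 89.0, 74.0])
(np.flo
[... 876 characters left out ...]
, np.float64(0.088), [8.0, 53.0, 39.0, 95.0, -53.0, 97.0, 79.0])
(np.float64(102.80553023077233), 110, -45, np.float64(0.081), [6.0, 51.0, 36.0, 92.0, -46.0, 94.0, 80.0])
(np.float64(103.79745452207726), 110, -50, np.float64(0.091), [8.0, 54.0, 36.0, 90.0, -47.0, 99.0, 81.0])
(np.float64(104.81713298921723), 120, -40, np.float64(0.075), [3.0, 49.0, 35.0, 91.0, -40.0, 91.0, 82.0])
(np.float64(105.6064893346844), 120, -45, np.float64(0.085), [5.0, 52.0, 34.0, 88.0, -41.0, 96.0, 83.0])
(np.float64(106.14033462237056), 120, -50, np.float64(0.094), [7.0, 55.0, 33.0, 85.0, -42.0, 101.0, 84.0])
(np.float64(107.7897769498126), 130, -35, np.float64(0.069), [-0.0, 46.0, 33.0, 91.0, -34.0, 87.0, 85.0])
```

Plan: take the cap with the tool tilted 45°, pointing inward from beyond the bar's end, and carry it clear of the bar.

```bash
python3 - <<'E'
from h import *
O=[180,-45,70]; zt=np.array([.242,.664,-.707]); C=np.array([.4505,-.0900,.032])
robot.move_to([.42,-.20,.36],[180,0,70]); st("mid")
p=C-zt*.19
robot.move_to(p.tolist(),O); st("pre"); print(np.round(robot.current_joint_positions()))
fingers.gripper_to(.6,force=20)
p=C-zt*.09
robot.line_to(p.tolist(),O,velocity=.2); robot.pause(.2); st("near")
im=vision.grab_frame("side"); crop(im,215,150,335,240,6.6,"f1")
E
```

```text
mid t=37.1 pos [0.4209, -0.1981, 0.3592] rot [-179.9, -0.0, 70.2] gap 0.602 F [0.7, -0.0, 0.5]
pre t=38.0 pos [0.4057, -0.215, 0.1664] rot [-180.0, -45.0, 70.2] gap 0.601 F [-0.1, 0.6, 0.0]
[ 14.  38.  55. 102. -55. 101.  67.]
near t=39.1 pos [0.4289, -0.1515, 0.0964] rot [179.8, -44.9, 70.0] gap 0.602 F [0.7, -0.9, 0.2]
```

View pics/f1.png

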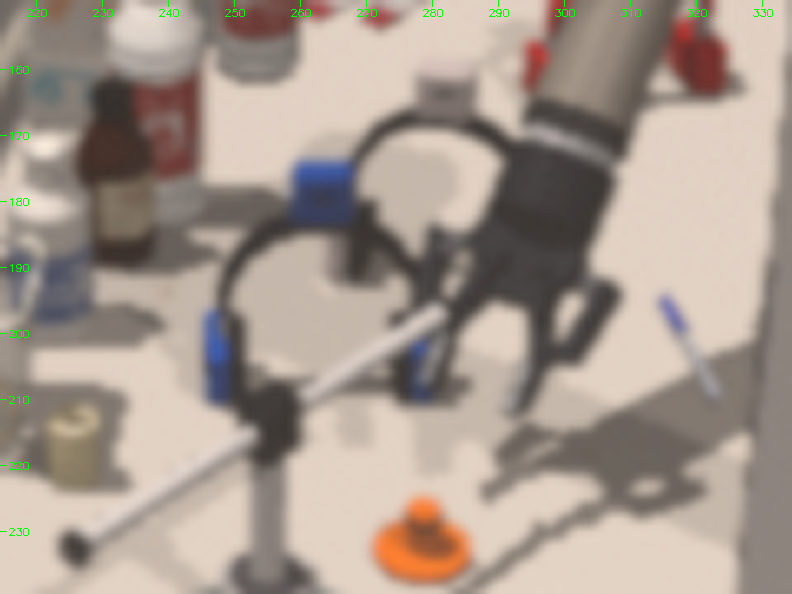

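```bash
python3 - <<'E'
from h import *
O=[180,-45,70]; C=np.array([.4505,-.0900,.032])
r=robot.line_to(C.tolist(),O,velocity=.12,f_stop=7); st("in %s"%r)
fingers.gripper_to(.0,force=25); robot.pause(.2); st("grip")
im=vision.grab_frame("side"); crop(im,235,180,315,245,8,"f2")
E
```

```text
in False t=40.0 pos [0.4506, -0.0908, 0.0322] rot [179.9, -45.0, 70.0] gap 0.604 F [-0.2, 0.2, -0.4]
grip t=40.6 pos [0.4508, -0.0906, 0.0325] rot [179.9, -45.0, 70.0] gap 0.272 F [-0.8, -2.5, 4.5]
```

View pics/f2.png

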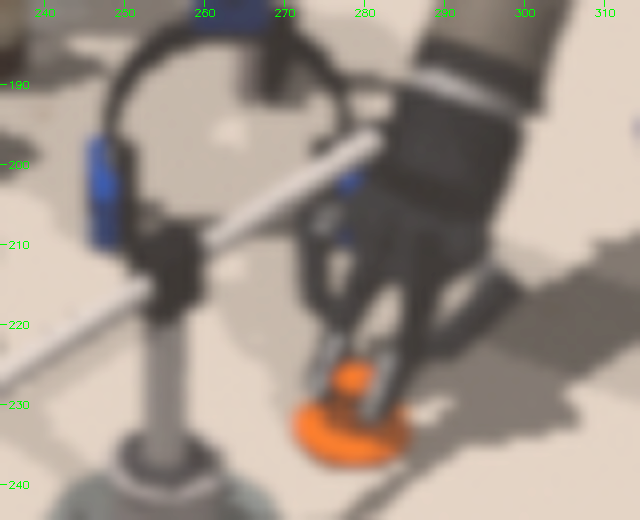

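```bash
python3 - <<'E'
from h import *
O=[180,-45,70]; zt=np.array([.242,.664,-.707]); C=np.array([.4505,-.0900,.032]); D=np.array([.395,-.215,.032])
robot.line_to((C+[0,0,.015]).tolist(),velocity=.1)
robot.line_to((D+[0,0,.015]).tolist(),velocity=.2)
r=robot.line_to((D+[0,0,.0005]).tolist(),velocity=.05,f_stop=6); st("set %s"%r)
fingers.gripper_to(.6); robot.line_to((D-zt*.10).tolist(),velocity=.2); 
robot.line_to((D-zt*.10+[0,0,.12]).tolist(),velocity=.3); st("ret")
im=vision.grab_frame("side"); np.save("im10.npy",im); crop(im,235,150,335,245,7,"f3")
E
```

```text
set True t=42.1 pos [0.3956, -0.2135, 0.0325] rot [180.0, -45.1, 70.1] gap 0.270 F [0.2, -0.2, 3.4]
ret t=43.7 pos [0.3713, -0.2802, 0.2227] rot [-180.0, -45.1, 70.1] gap 0.596 F [0.0, 0.3, -0.6]
```

View pics/f3.png

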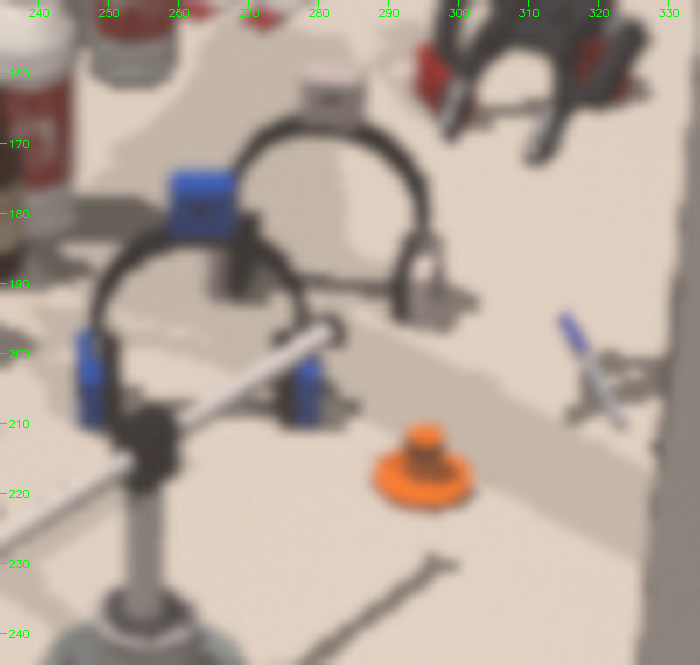

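```bash
python3 - <<'E'
from h import *
im=np.load("im10.npy")
for B,y,n in[((.5445,.2995),-17,"g1")]:
    p=ov(box(B,.08,.08,0,.05,y))+ov(box(B,.03,.03,.05,.0501,y),(0,255,0))
    crop(im,205,265,265,315,12,n,p); crop(im,205,265,265,315,12,n+"b")
E
```

```text
(no output)
```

View pics/g1.png

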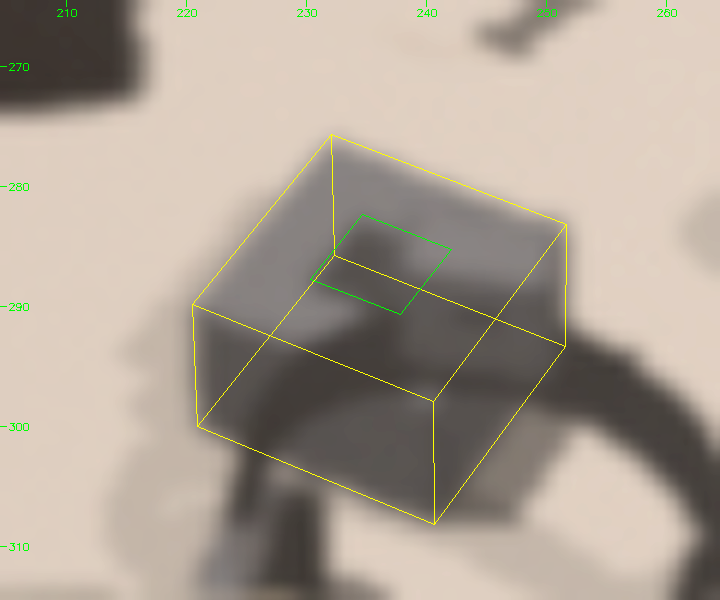

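View pics/g1b.png

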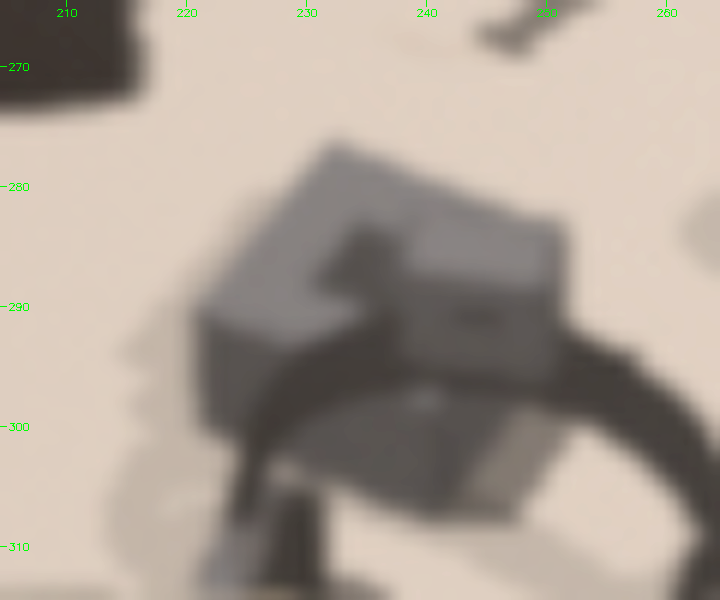

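```bash
python3 - <<'E'
from h import *
x,y=.3955,-.2135
robot.move_to([x,y,.18],[180,0,0]); st("above")
fingers.gripper_to(.6,force=20)
r=robot.line_to([x,y,.030],velocity=.15,f_stop=8); st("down %s"%r)
fingers.gripper_to(0,force=20); st("g1")
fingers.gripper_to(.5)
print(robot.line_to([x,y,.030],[180,0,90],velocity=.15)); st("rot")
fingers.gripper_to(0,force=30); st("g2")
robot.line_to([x,y,.10],velocity=.2)
robot.line_to([x,y,.30],velocity=.35); st("lift")
robot.move_to([.545,.2985,.30],[180,0,90]); st("over")
E
```

```text
above t=45.5 pos [0.3951, -0.2137, 0.1797] rot [-180.0, 0.1, -0.0] gap 0.601 F [0.1, 0.5, -0.7]
down False t=46.8 pos [0.3961, -0.214, 0.0307] rot [180.0, -0.1, -0.0] gap 0.601 F [0.3, 0.7, -0.2]
g1 t=47.2 pos [0.3962, -0.2137, 0.0307] rot [180.0, -0.1, 0.0] gap 0.273 F [-0.1, 1.3, 6.0]
False
rot t=49.2 pos [0.3955, -0.2135, 0.03] rot [-180.0, 0.0, 90.0] gap 0.501 F [0.3, -0.3, -0.5]
g2 t=49.5 pos [0.3956, -0.2135, 0.0301] rot [180.0, 0.0, 90.0] gap 0.274 F [0.3, -0.8, 1.3]
lift t=50.7 pos [0.3947, -0.2128, 0.2981] rot [-179.8, -0.1, 90.0] gap 0.271 F [-1.0, -0.2, -0.9]
over t=52.7 pos [0.5459, 0.2964, 0.3003] rot [179.9, 0.1, 89.8] gap 0.269 F [0.6, -0.0, -1.2]
```

```bash
python3 - <<'E'
from h import *
x,y=.545,.2985
robot.line_to([x,y,.12],velocity=.2); robot.pause(.2)
r=robot.line_to([x,y,.079],velocity=.04,f_stop=5); st("down %s"%r)
im=vision.grab_frame("side"); np.save("im11.npy",im)
B=(.5445,.2995)
p=ov(box(B,.08,.08,0,.05,-17))+ov([circ((.545,.2985),.032,.05),circ((.545,.2985),.032,.058)],(0,255,0))
crop(im,205,255,265,315,12,"g2",p[:-2]);
E
```

```text
down True t=54.8 pos [0.5445, 0.2982, 0.0802] rot [-179.9, 0.1, 90.0] gap 0.268 F [-0.5, -0.4, 3.1]
```

View pics/g2.png

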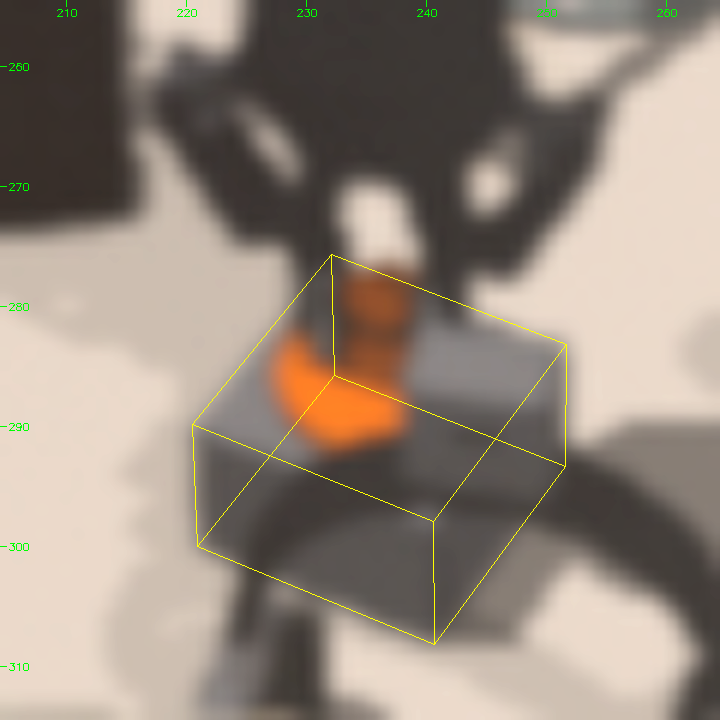

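```bash
python3 - <<'E'
from h import *
fingers.gripper_to(.5,force=20); robot.line_to([.545,.2985,.20],velocity=.15); robot.line_to([.50,.25,.33],velocity=.35); st()
robot.move_to([.40,.12,.38],[180,0,140]); st()
im=vision.grab_frame("side"); np.save("im12.npy",im)
crop(im,205,255,285,335,9,"h1",ov([circ((.545,.2985),.032,.05),circ((.545,.2985),.032,.058)])+ov(headset_m((.487,.415),-4),(0,255,0)))
crop(im,238,140,308,220,8,"h2",ov(headset_m((.549,-.267),10))+ov(headset_m((.488,-.417),-4),(0,255,0)))
E
```

```text
t=56.7 pos [0.4998, 0.2497, 0.3303] rot [-179.8, 0.1, 90.0] gap 0.497 F [-0.4, -0.4, -0.9]
 t=57.7 pos [0.3999, 0.1208, 0.3786] rot [-179.9, -0.1, 140.0] gap 0.500 F [0.5, 0.4, -0.6]
```

View pics/h1.png

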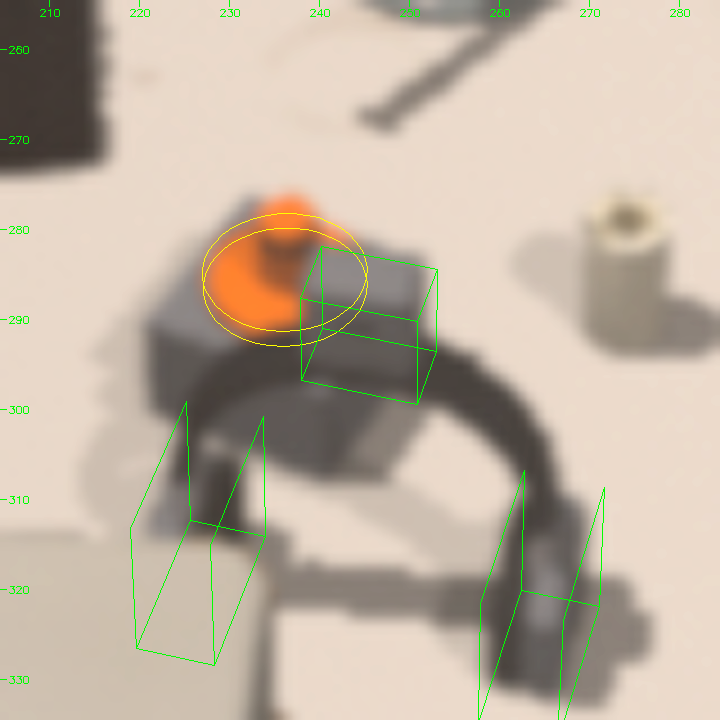

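View pics/h2.png

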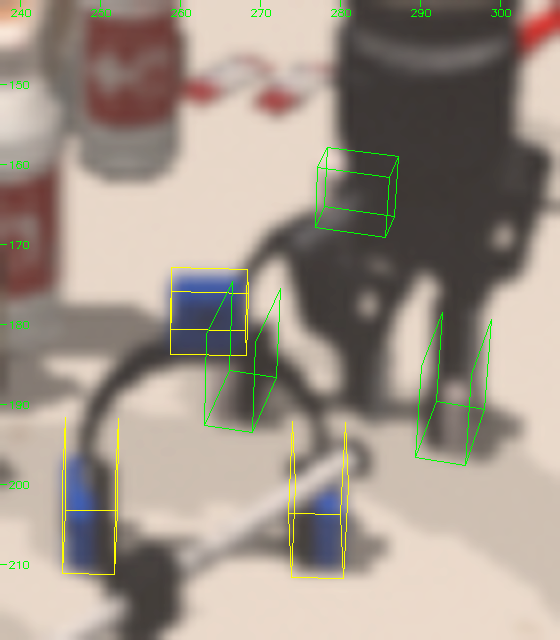

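```bash
cat >> h.py <<'E'
def grab_headset(x,y,yaw,trav=.40,tool=None):
    """yaw: direction of the headset's x axis"""
    b=bestyaw((x,y,.28),yaw+90) if tool is None else (0,tool,None); ty=b[1]; print("tool yaw",ty,b[2])
    fingers.gripper_to(.85,force=20)
    robot.move_to([x,y,.28],[180,0,ty]); st("above")
    r=robot.line_to([x,y,.160],[180,0,ty],velocity=.15,f_stop=7); st("down %s"%r)
    fingers.gripper_to(0,force=20); st("grip")
    return ty
E
python3 - <<'E'
from h import *
x,y=.488,.412
grab_headset(x,y,-4)
im=vision.grab_frame("side"); np.save("im13.npy",im); crop(im,205,225,285,335,7,"i1")
E
```

```text
tool yaw 176 [-41.7, 28.0, -0.1, 67.4, 0.0, 84.6, 44.3]
above t=59.3 pos [0.4892, 0.4104, 0.2813] rot [-180.0, 0.1, 175.8] gap 0.848 F [0.9, -0.2, -0.1]
down False t=60.3 pos [0.4888, 0.4123, 0.1615] rot [179.9, 0.1, 176.0] gap 0.851 F [-0.3, 0.8, 0.5]
grip t=60.8 pos [0.4883, 0.412, 0.1604] rot [180.0, 0.0, 176.0] gap 0.300 F [0.6, -0.0, 1.5]
```

View pics/i1.png

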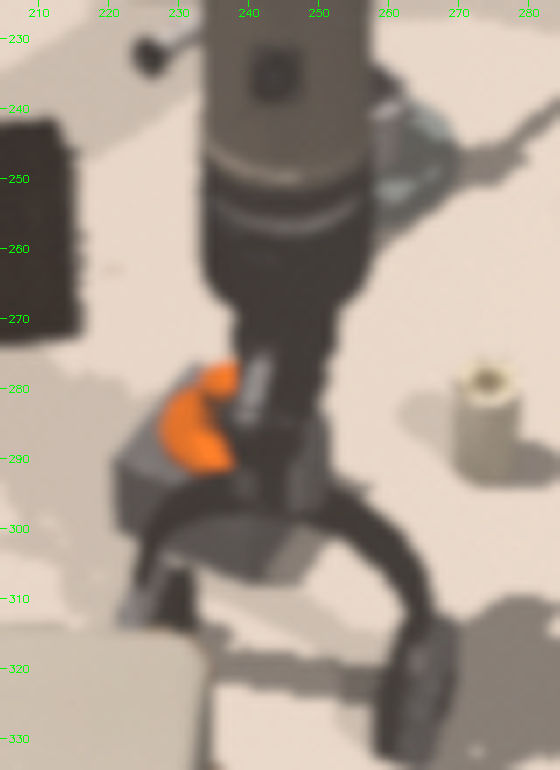

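```bash
cat >> h.py <<'E'
S0=np.array([.5316,.0188]); BA=57.3
def hangpos(s): 
    a=np.radians(BA); return S0+s*np.array([np.cos(a),np.sin(a)])
E
python3 - <<'E'
from h import *
fingers.gripper_to(0,force=45)
robot.line_to([.488,.412,.21],velocity=.1); st("l1"); robot.line_to([.488,.412,.40],velocity=.25); st("lift")
P=hangpos(.095); print(P)
robot.line_to([P[0],P[1],.40],[180,0,147.3],velocity=.25); robot.pause(.3); st("over")
im=vision.grab_frame("side"); np.save("im14.npy",im); crop(im,195,120,295,260,5,"i2",ov(headset_m(P,BA-90,.396))+ov(hanger_m(S0,BA-90,.1705),(0,255,0)))
E
```

```text
l1 t=61.7 pos [0.4874, 0.4117, 0.209] rot [-179.9, -0.1, 176.0] gap 0.300 F [0.2, 0.0, -3.4]
lift t=62.6 pos [0.4876, 0.4117, 0.398] rot [-179.9, -0.1, 176.0] gap 0.300 F [0.1, -0.5, -3.2]
[0.58292283 0.09874352]
over t=64.4 pos [0.5828, 0.0996, 0.4] rot [180.0, -0.0, 147.4] gap 0.296 F [0.6, 0.4, -2.6]
```

View pics/i2.png

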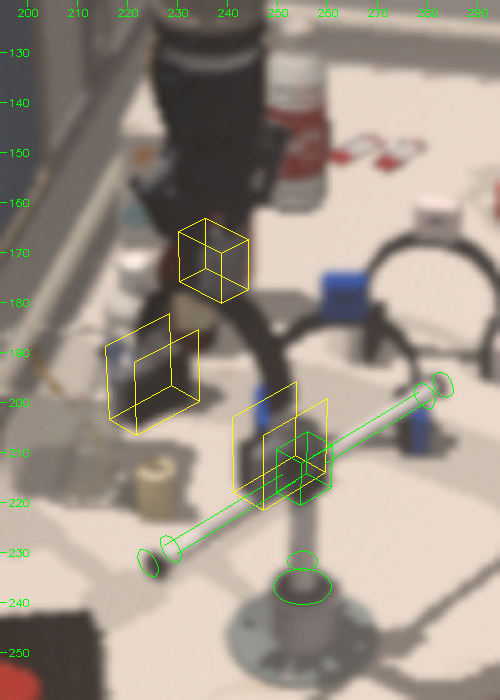

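```bash
python3 - <<'E'
from h import *
P=hangpos(.095)
robot.line_to([P[0],P[1],.225],velocity=.15); robot.pause(.2); st("near")
r=robot.line_to([P[0],P[1],.202],velocity=.03,f_stop=3.5); st("contact %s"%r)
im=vision.grab_frame("side"); np.save("im15.npy",im); crop(im,195,150,295,260,7,"i3")
E
```

```text
near t=65.9 pos [0.5834, 0.0988, 0.2259] rot [179.9, 0.1, 147.3] gap 0.298 F [-0.4, -0.1, -2.2]
contact True t=66.5 pos [0.583, 0.1001, 0.207] rot [179.9, -0.1, 147.3] gap 0.298 F [0.7, 2.0, 1.7]
```

View pics/i3.png

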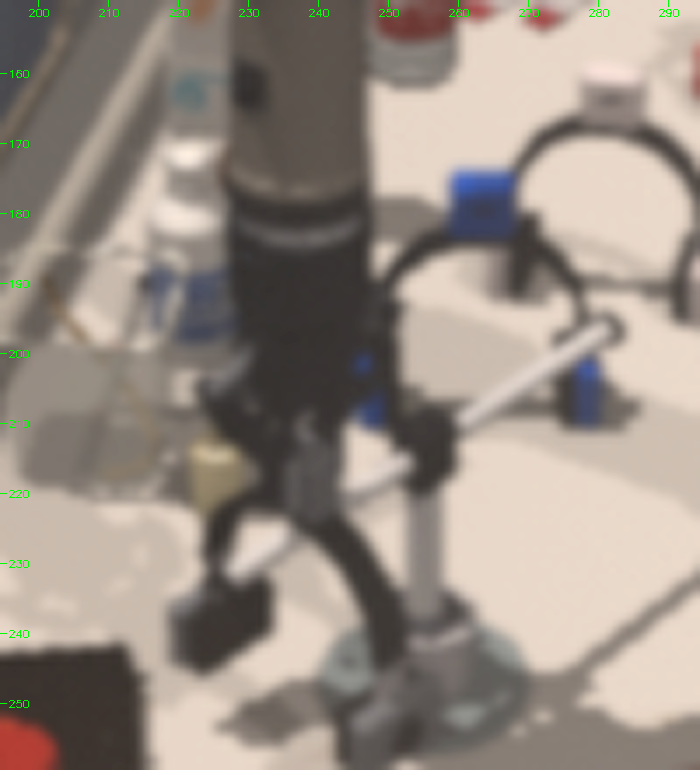

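```bash
python3 - <<'E'
from h import *
P=hangpos(.095)
fingers.gripper_to(.45,force=20); robot.pause(.3); st("rel")
robot.line_to([P[0],P[1],.26],velocity=.08); robot.line_to([P[0],P[1],.38],velocity=.3)
robot.move_to([.45,-.05,.38],[180,0,147]); robot.pause(.5);st()
im=vision.grab_frame("side"); np.save("im16.npy",im); crop(im,195,190,295,310,6,"i4",ov(headset_m(P,BA-90,.2035)[:6])+ov(hanger_m(S0,BA-90,.1705),(0,255,0)))
crop(im,238,140,308,220,8,"i5",ov(headset_m((.549,-.267),10))+ov(headset_m((.488,-.417),-4),(0,255,0)))
E
```

```text
rel t=67.2 pos [0.5816, 0.0986, 0.2059] rot [-179.8, -0.2, 147.3] gap 0.445 F [-0.4, 0.0, 0.6]
 t=69.8 pos [0.4502, -0.0498, 0.3799] rot [-180.0, -0.0, 147.0] gap 0.451 F [-0.1, 0.4, -0.6]
```

View pics/i4.png

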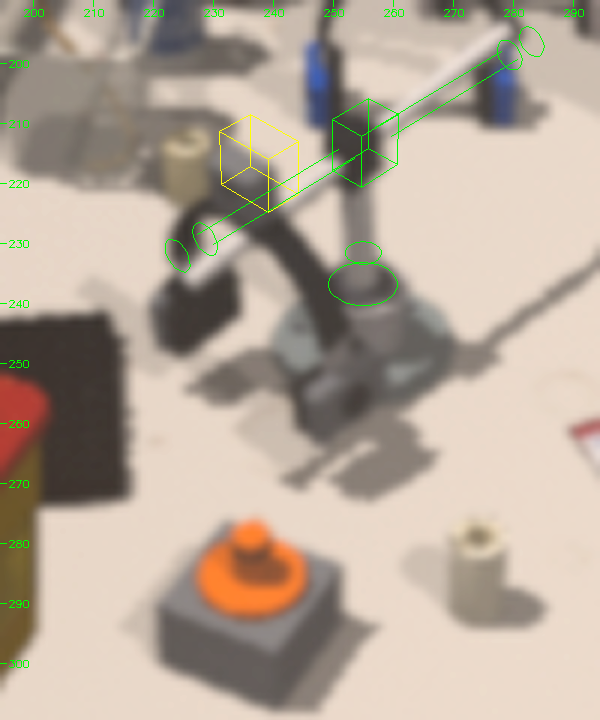

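View pics/i5.png

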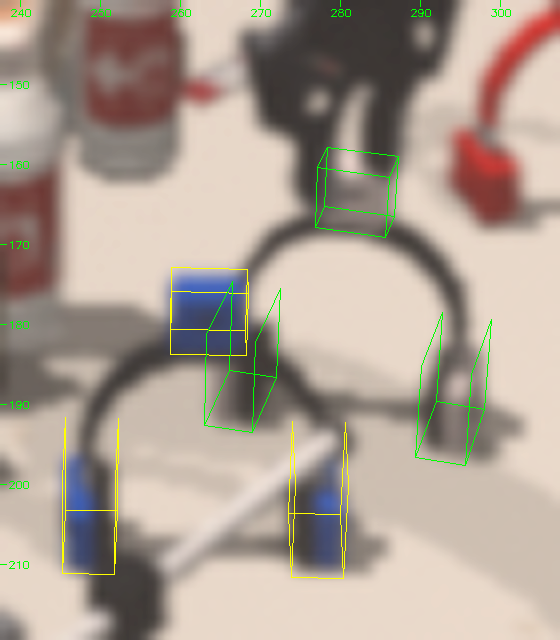

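The grey headset is on the bar. As expected from its one-sided weight, the hanger tilts slightly within the bore play, and the next headset on the other side should level it. Next is blue, on the inner position of the minus side.

```bash
python3 - <<'E'
from h import *
x,y=.550,-.2685
ty=grab_headset(x,y,10)
im=vision.grab_frame("side"); np.save("im17.npy",im); crop(im,220,120,320,230,7,"j1")
E
```

```text
tool yaw -170 [9.9, 25.4, 22.4, 73.2, -9.5, 83.2, 131.5]
above t=71.4 pos [0.5505, -0.2674, 0.2804] rot [180.0, 0.1, -169.9] gap 0.850 F [0.8, 0.6, -0.0]
down False t=72.4 pos [0.5508, -0.2687, 0.1613] rot [-179.9, 0.1, -170.0] gap 0.849 F [-0.6, 0.1, 1.1]
grip t=72.9 pos [0.5503, -0.2685, 0.1606] rot [-180.0, 0.0, -170.0] gap 0.303 F [-0.8, 0.4, 2.7]
```

View pics/j1.png

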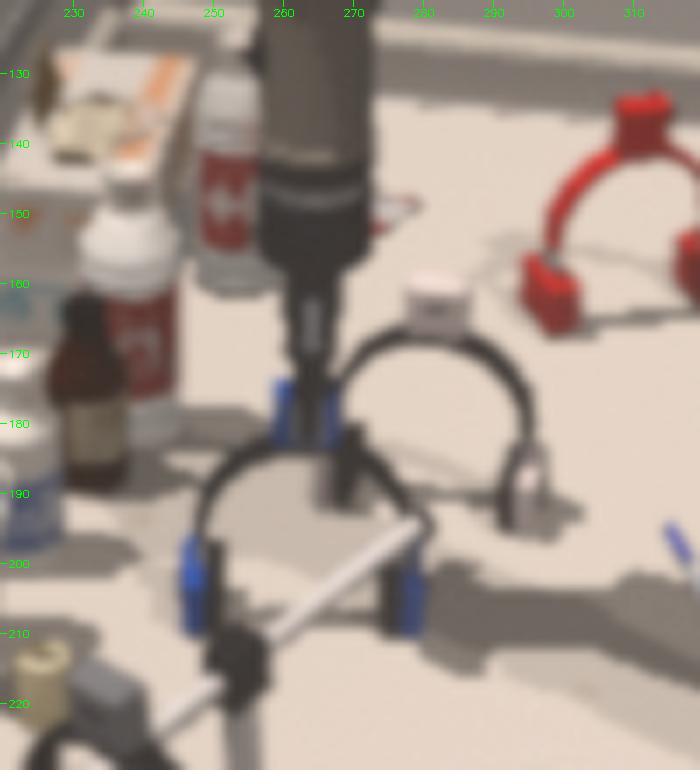

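```bash
python3 - <<'E'
from h import *
fingers.gripper_to(0,force=45)
robot.line_to([.550,-.2685,.21],velocity=.1); robot.line_to([.550,-.2685,.40],velocity=.25); st("lift")
P=hangpos(-.056); print(P)
robot.line_to([P[0],P[1],.40],[180,0,147.3],velocity=.2); robot.pause(.2); st("over")
robot.line_to([P[0],P[1],.232],velocity=.15); robot.pause(.2); st("near")
im=vision.grab_frame("side"); np.save("im18.npy",im); crop(im,200,150,310,265,6,"j2")
E
```

```text
lift t=74.7 pos [0.5496, -0.2682, 0.3982] rot [179.9, -0.2, -170.0] gap 0.298 F [0.2, 0.5, -2.2]
[ 0.50134654 -0.0283246 ]
over t=76.3 pos [0.5014, -0.0293, 0.3999] rot [-180.0, 0.0, 147.2] gap 0.293 F [-0.1, -0.5, -2.2]
near t=77.8 pos [0.5018, -0.0284, 0.2327] rot [179.9, 0.1, 147.3] gap 0.303 F [0.3, -0.8, -1.2]
```

View pics/j2.png

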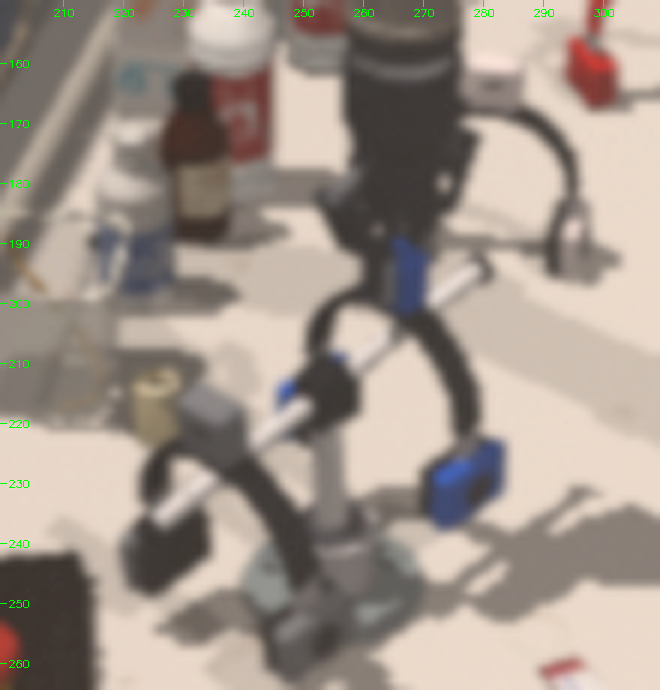

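```bash
python3 - <<'E'
from h import *
P=hangpos(-.056)
r=robot.line_to([P[0],P[1],.206],velocity=.03,f_stop=4.5); st("contact %s"%r)
fingers.gripper_to(.42,force=20); robot.pause(.3); st("rel")
robot.line_to([P[0],P[1],.26],velocity=.08); robot.line_to([P[0],P[1],.38],velocity=.3)
robot.move_to([.36,-.15,.38],[180,0,147]); robot.pause(.3);st()
im=vision.grab_frame("side"); np.save("im19.npy",im); crop(im,200,140,310,265,6,"j3",ov(hanger_m(S0,BA-90,.1705),(0,255,0)))
crop(im,250,145,310,205,10,"j4",ov(headset_m((.488,-.417),-4),(0,255,0)))
E
```

```text
contact True t=78.5 pos [0.5005, -0.0298, 0.2083] rot [-179.8, -0.0, 147.2] gap 0.296 F [-0.0, -0.5, 0.6]
rel t=79.1 pos [0.5003, -0.0295, 0.2081] rot [-179.8, -0.1, 147.3] gap 0.419 F [0.1, 0.1, 0.0]
 t=81.5 pos [0.3609, -0.1491, 0.3797] rot [-179.9, -0.0, 147.1] gap 0.417 F [0.0, 0.5, -0.5]
```

View pics/j3.png

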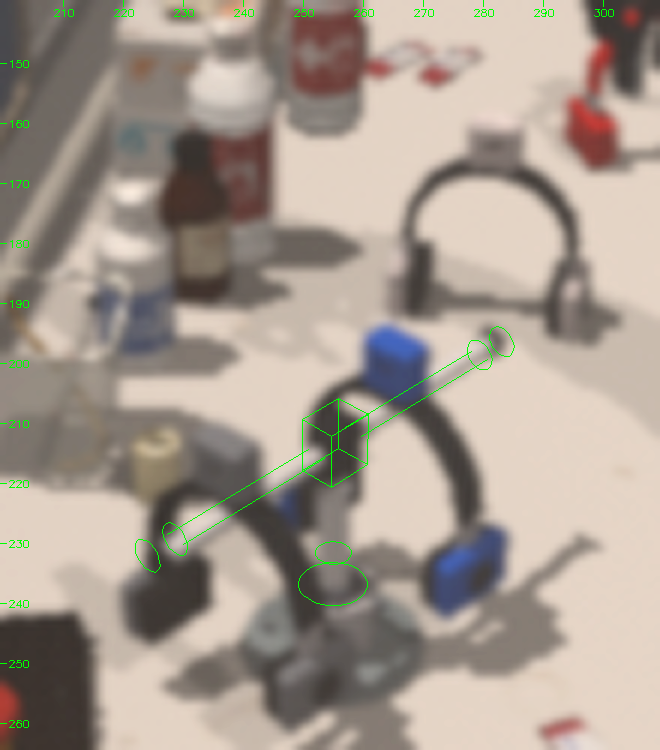

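View pics/j4.png

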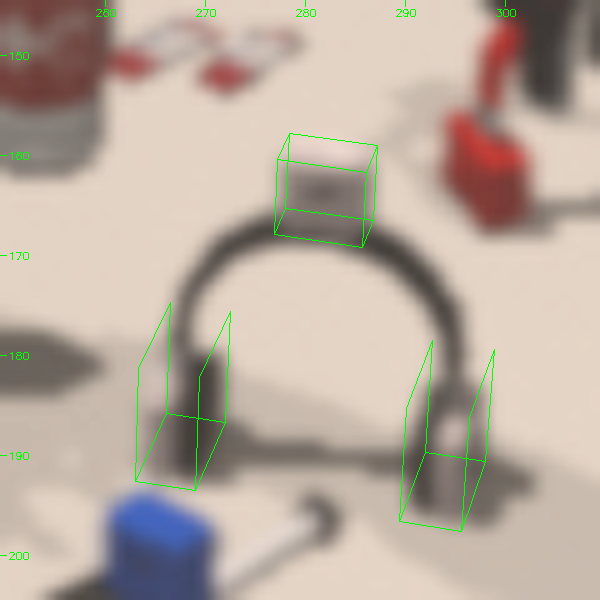

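```bash
python3 - <<'E'
from h import *
print(unproj((311.5,139.5),.156),unproj((297.5,167),.0),unproj((322,163),0))
x,y=.4885,-.418
ty=grab_headset(x,y,-4)
im=vision.grab_frame("side"); np.save("im20.npy",im); crop(im,240,110,340,210,7,"k1")
E
```

```text
[ 0.37482656 -0.69896292  0.156     ] [ 0.4345003  -0.67442512  0.        ] [ 0.30956182 -0.74554857  0.        ]
tool yaw 176 [13.1, 33.6, 46.3, 67.9, -23.6, 87.7, 141.2]
above t=83.2 pos [0.4891, -0.4172, 0.2805] rot [180.0, 0.1, 176.1] gap 0.849 F [0.3, -0.2, 0.2]
down False t=84.2 pos [0.4891, -0.4185, 0.1614] rot [-179.9, 0.1, 176.0] gap 0.848 F [0.2, -0.0, 0.2]
grip t=84.7 pos [0.4886, -0.4185, 0.1605] rot [-179.9, 0.0, 176.0] gap 0.300 F [0.5, -0.2, 1.1]
```

View pics/k1.png

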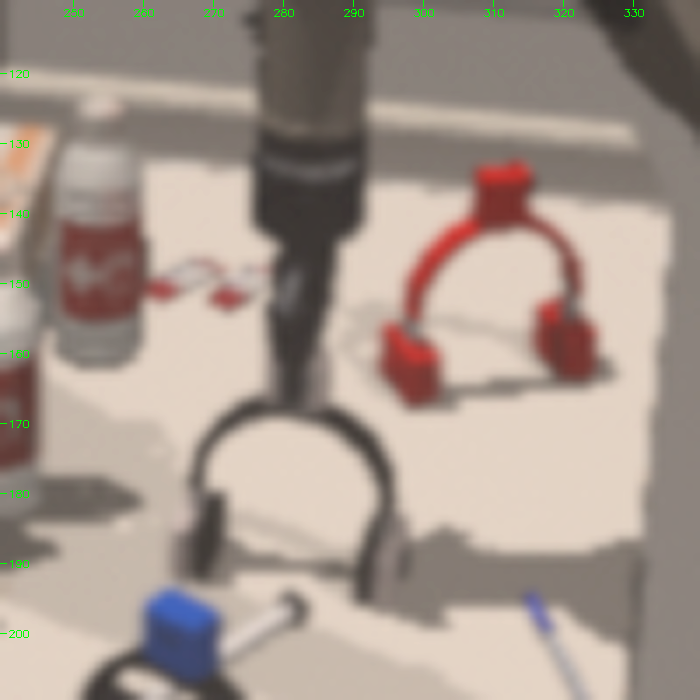

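```bash
python3 - <<'E'
from h import *
fingers.gripper_to(0,force=45)
p=unproj((266,200),.2035); print("blue s",(p[:2]+[.0015,-.0015]-S0)@(hangpos(1)-S0),p)
robot.line_to([.4885,-.418,.21],velocity=.1); robot.line_to([.4885,-.418,.41],velocity=.25); st("lift")
P=hangpos(-.127); print(P)
robot.line_to([P[0],P[1],.41],[180,0,147.3],velocity=.25); robot.pause(.2); st("over")
robot.line_to([P[0],P[1],.235],velocity=.15); robot.pause(.2); st("near")
im=vision.grab_frame("side"); np.save("im21.npy",im); crop(im,200,150,310,265,6,"k2")
E
```

```text
blue s -0.06032223181058029 [ 0.49928547 -0.03160068  0.2035    ]
lift t=86.5 pos [0.4883, -0.4178, 0.4084] rot [179.9, -0.1, 176.0] gap 0.298 F [-0.6, -0.6, -2.6]
[ 0.46298948 -0.08807187]
over t=88.2 pos [0.4628, -0.0891, 0.4099] rot [-180.0, 0.0, 147.2] gap 0.293 F [-0.4, 0.1, -1.7]
near t=89.7 pos [0.4634, -0.0882, 0.2356] rot [180.0, 0.1, 147.3] gap 0.299 F [-1.2, 0.6, -1.3]
```

View pics/k2.png

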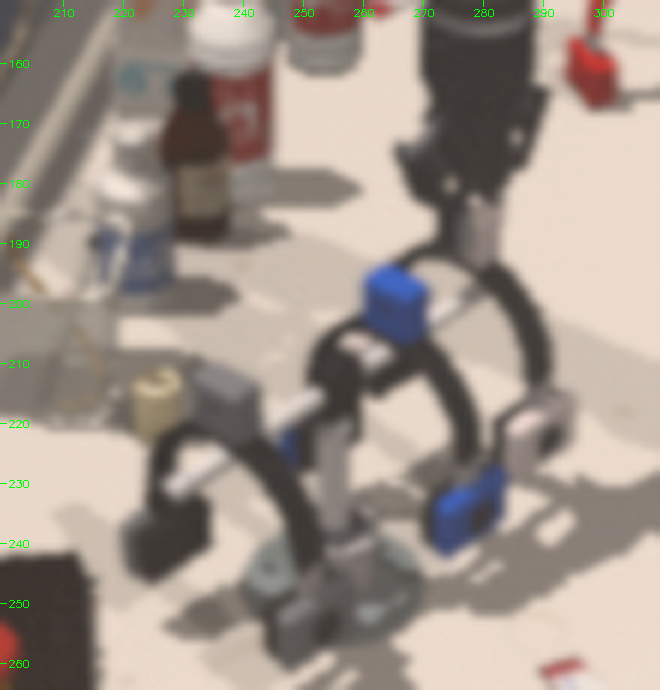

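```bash
python3 - <<'E'
from h import *
P=hangpos(-.129)
r=robot.line_to([P[0],P[1],.2045],velocity=.03,f_stop=3.5); st("contact %s"%r)
fingers.gripper_to(.40,force=20); robot.pause(.3); st("rel")
robot.line_to([P[0],P[1],.26],velocity=.08); robot.line_to([P[0],P[1],.38],velocity=.3)
robot.move_to([.36,-.25,.38],[180,0,147]); robot.pause(1.0);st()
im=vision.grab_frame("side"); np.save("im22.npy",im); crop(im,200,170,310,280,6.5,"k3",ov(hanger_m(S0,BA-90,.1705)[6:],(0,255,0)))
crop(im,200,170,310,310,5.5,"k4")
E
```

```text
contact True t=90.6 pos [0.4614, -0.0901, 0.2071] rot [-179.9, -0.0, 147.3] gap 0.295 F [0.8, -1.1, 2.9]
rel t=91.2 pos [0.4604, -0.0893, 0.2062] rot [-179.9, -0.2, 147.3] gap 0.401 F [-0.7, 0.7, 0.3]
 t=94.3 pos [0.36, -0.25, 0.38] rot [180.0, 0.0, 147.0] gap 0.397 F [-0.6, -0.3, -0.2]
```

View pics/k3.png

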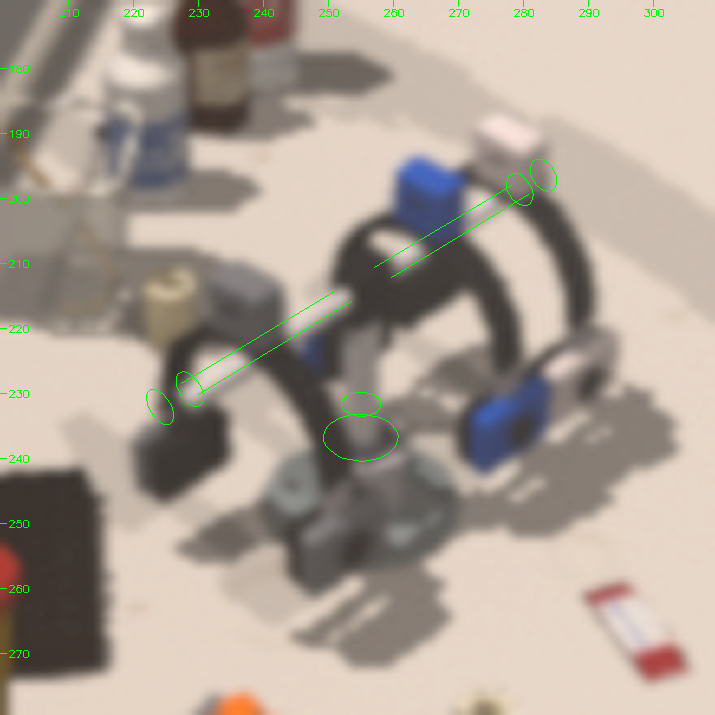

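View pics/k4.png

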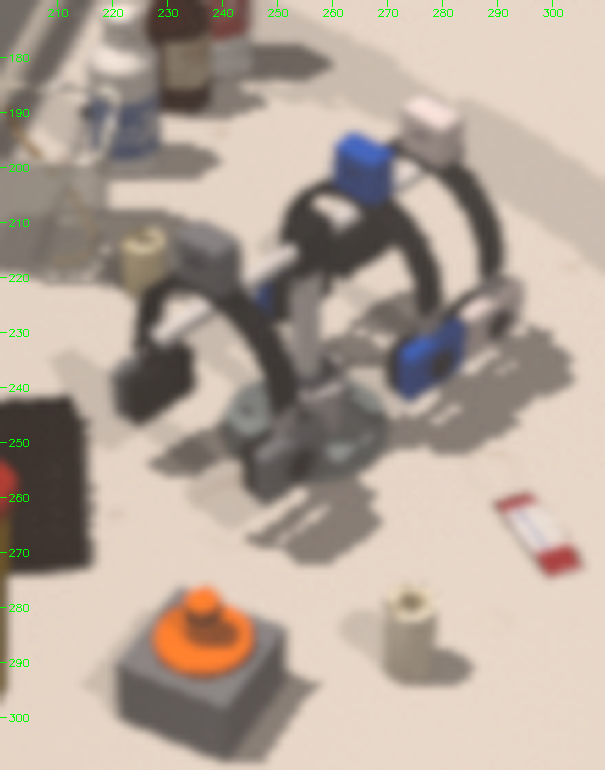

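```bash
python3 - <<'E'
from h import *
im=vision.grab_frame("side"); old=np.load("im22.npy")
d=np.abs(im.astype(int)-old.astype(int)).max(2); d=d[170:300,200:310]; print("diff max",d.max(),(d>15).sum())
B=(.544,.2998); C=(.5442,.2997)
hs=cv2.cvtColor(im,cv2.COLOR_RGB2HSV); m=(hs[...,0]<16)&(hs[...,1]>120); m[:270]=0;m[310:]=0;m[:,:215]=0;m[:,260:]=0
ys,xs=np.nonzero(m); print(xs.min(),xs.max(),ys.min(),ys.max())
crop(im,210,265,262,315,14,"l1",ov(box(B,.08,.08,0,.05,-17)[1:])+ov([circ(C,.032,.05),circ(C,.032,.058),circ(C,.012,.09)],(0,255,0)))
S=hangpos
g=[]
for s,c in((.095,(0,255,255)),(-.060,(0,255,0)),(-.130,(255,0,255))): g+=ov(headset_m(S(s),BA-90,.2035),c)
crop(im,200,170,310,280,6.5,"l2",g)
E
```

```text
diff max 9 0
228 245 277 292
```

View pics/l1.png

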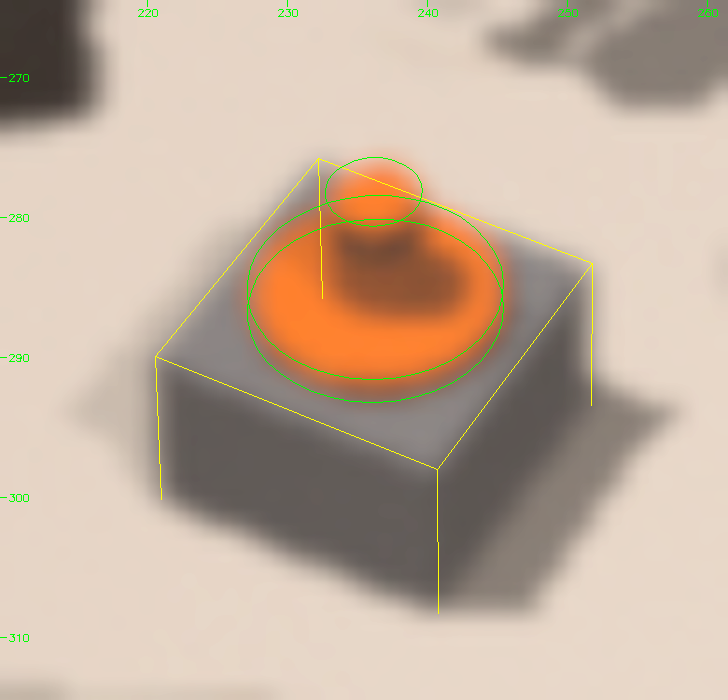

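View pics/l2.png

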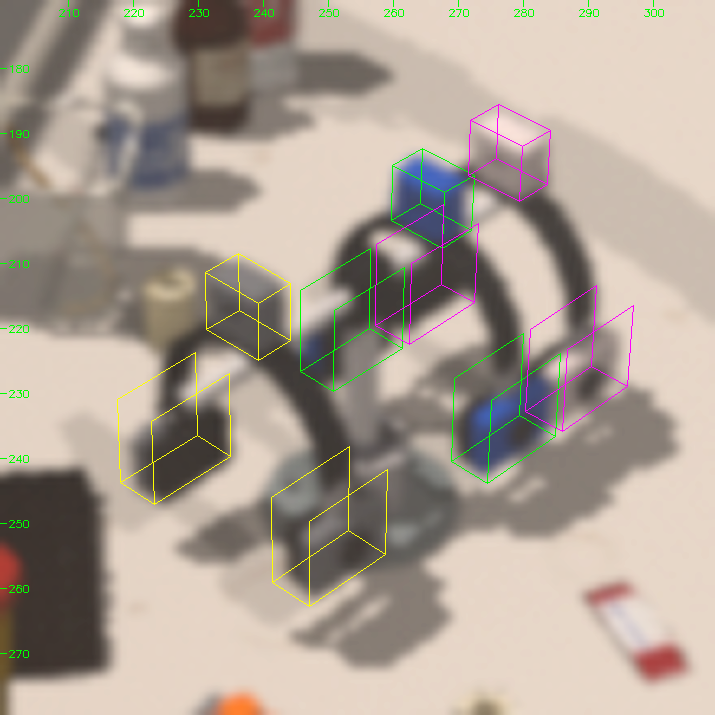

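```bash
python3 - <<'E'
from h import *
workorder.close_job(); st("closed")
E
```

```text
the job is handed in; nothing more can be done
the job is handed in; nothing more can be done
```

The job is done and handed in at about 95 s of the 210 s; no verdict was reported.

**What I did**
- **Cap:** I took it off the stand and parked it on the table. After the hanger was in, its bar overhung the parked cap, so I picked the cap up with a tilted gripper and laid it on the block.
- **Hanger:** I gripped the stand's collar from two directions to find its centre by feel, then lowered the hanger in. It dropped at the first search angle, with the bar at about 57° and the hub at z ≈ 0.170 m, against an expected 0.1705 m for fully home.
- **Headsets:** All three were present. Grey hangs on one side of the bar, and blue and white on the other.

**Last checks**
- Two pictures about 0.1 s apart, taken more than a second after the last release, showed no movement.
- All three headsets match upright, level outlines projected into the picture, with about 6 mm between blue and white.
- The cap sits flat and centred on the block to about 2 mm.
- Both tape rolls and the red headset look unmoved.

**What disagreed**
- The top camera showed only plain grey throughout. Positions therefore came from the side camera with the given heights, checked by touch, not from two views.
- The stand centre by feel was about 2 mm in x and 2 mm in y off the camera estimate, and I used the felt value.
- With only the grey headset on, the hanger tilted a few degrees in the bore play. It levelled once blue was hung opposite.

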